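# Clip the sign-in panel into its desk stand

## Task

At the reception desk, lift the spring clip of the grey desk stand until it stays up by itself, slide the flat sign-in panel along the bed between the side guides until you feel it press lightly against the end stop, then lower the clip so that it grips the panel. Be gentle: never ram the panel into the stop, squash it under the clip, or disturb the other things on the desk, and leave the panel clipped, flat and fully home.

Things in the scene. Friction and masses are not known exactly. Their poses are not given: they have to be found in the camera images.
- stand: Heavy grey desk stand, fixed: a block 135 mm long (x from -65 to +70 mm in its frame), 100 wide, 30 high; origin on the desk, mid-width. Its flat top (z = 30 mm) is the bed. The panel slides in along +x, from the open front (-x, robot side). Two guides 8 mm high on the bed: inner faces parallel, 60 mm apart from x = -31 mm to the stop
- mouth (a point): Middle of the bed's front edge: x = -65 mm, y = 0, z = 30 mm in the stand's frame, same axes. Here the two guides flare out to about 74 mm apart. There is no lip, so a panel that is fully home still sticks out 39 to 57 mm over this edge, in free air
- stop_range (a point): Middle of the range of the end stop: x = +27 mm, y = 0, z = 33 mm in the stand's frame, same axes. The stop is a rigid bar 58 mm wide and 8 mm high across the bed, screwed down anywhere with its face up to 9 mm before or behind this point; its setting is not measured: find it by feel. The panel is home when its end touches that face. More than 20 N on it is ramming
- panel_center (a point): Centre of the loose sign-in panel, a flat hardboard plate 140 mm long (its x), 56 mm wide (its y) and 6 mm thick (its z) with a ruled paper sheet on top, about 90 g. It starts lying flat on a closed card box 30 mm high, its ends sticking out over the box's ends. Both ends are alike; either may go in first, paper up
- card_box: Small closed box, fixed, 84 x 43 x 30 mm (x, y, z), narrower and shorter than the panel that lies on it; its origin is the centre of its underside, on the desk
- clip_bar (a point): Centre of the clip's black grip bar: round, 12 mm in diameter, 24 mm long along the stand's y, on a thin stem. With the clip down it is at x = -8, z = 63 mm in the stand's frame. Pinched by its two ends it can turn between the fingers. 28 mm under it is a rubber jaw roller (40 mm long, 10 mm thick) that grips the panel; a strap 14 mm wide runs back to the hinge. Axes turn with the clip
- clip_hinge (a point): Middle of the clip's hinge axis, which runs along the stand's y at x = +52 mm, z = 41 mm in the stand's frame. With the clip down the grip bar is 60 mm in front of it and 22 mm above it
- clip (a joint): Clip angle, rad: 0 down on the empty bed, 0.1 resting on the panel, 0.9 fully up; growing lifts the bar up and back. Over-centre spring: below about 0.45 it pulls the clip down, above it drives it up to 0.9; it stays at either end. To lift or lower it takes about 6 N at the bar; damped, it swings over in about a second. Left alone it grips the panel with about 5 N; over 25 N squashes it
- stapler: Bystander: stapler, loose, 130 x 36 x 46 mm, origin at the centre of its underside
- tape_dispenser: Bystander: tape dispenser, loose, 140 x 55 x 80 mm, origin at the centre of its underside
- clip_dish: Bystander: small white round dish, loose, 56 mm across and 22 mm high, origin at the centre of its underside
- pen_cup: Bystander: steel cup with pens, loose, 76 mm across, 160 mm high with the pens, origin at the centre of its underside
Things that resemble listed ones, but are neither listed nor needed, are in the scene too. What is shaped like the stand but purple is not meant.

How it is judged:
By the outcome, as a careful person would: the job done as asked, in the order asked, and still so for the second after the job is handed in, with the robot touching nothing.
It also fails if it takes over 72 s, if anything falls off the work surface, if the arm or the gripper's body presses on something with over 40 N, if the wrist force passes 120 N, or if a joint passes its speed limit or range.

## Robot

A 7-joint arm with a two-finger parallel gripper is mounted at the origin on the work surface. World frame = base frame: x ahead of the robot, y to its left, z up, the work surface at z = 0. Lengths are in m, angles in rad, forces in N, time in s.
With the tool pointing down it reaches from about 0.425 to 0.875 m from the base axis. Payload 4.7 kg.
Tool frame: the origin (TCP) lies between the finger pads; the fingertips stand env.tips_ahead ahead of it and the grasp point (between the pads) lies 11 mm behind it (env.tips_ahead is the distance from the TCP to the fingertips, in m); z points along the fingers, y is the direction in which the jaws open and shut (so a half turn about z gives the same grasp; the last joint's range is limited). The gripper opens to 87 mm and grips with 3 to 60 N. Pads are 19 mm wide; open, the fingers measure 117 mm over their backs; the gripper's body (75 mm by 190 mm) begins 51 mm behind the grasp point.
Start: joints at [-1.302, 0.321, -0.07, 1.45, 0.023, 1.371, -0.057], TCP at [0.164, 0.629, 0.231] pointing down, gripper open.
Joint ranges: [-2.86, 2.86], [-0.3, 2.09], [-1.38, 1.24], [0.06, 2.45], [-1.56, 4.7], [0.09, 2.05], [-2.69, 2.69]. Speed limits (rad/s): [2.57, 2.57, 3.14, 3.14, 3.14, 3.14, 3.14].

## Interface

Orientations are given as a rotation vector (axis times angle).
In Python, from plant import env, imaging, job gives the robot as it stands.
- The arm moves only by the tool apply_moves, never from a script. Its argument "rows" is a list of rows, each an object of numbers: "fingers": the opening in per cent of the stroke, from 0 (shut) to 100 (fully open); "dx", "dy", "dz": the shift along the world's x, y, z in mm; "rx", "ry", "rz": the turn, a rotation vector about the world's x, y, z in degrees. A call has 1 to 5 rows; each row is the pose to reach, as a shift and turn from the pose commanded when the call began; what a row does not reach only later rows make up. A row lasts 1/8 s, in which the tool goes at most 62.5 mm and 10.7 degrees, less where a joint would pass 70% of its speed; a pose out of reach is approached as far as the arm can. A call with a gripper value outside its range is refused whole. The fingers move at their own pace and stop on an object; "force" is the grip in N (left out, the last holds). Time passes only in rows, so rows that repeat a pose let the fingers close. It gives the time, the measured TCP pose, the force and the opening at its end, in the units of the state.
- env.read_state(): the state, without advancing time (a new reading comes with each control period).
- imaging.get_image(name): name is "side" or "top" or "wrist"; returns a dict with "pixels" (384x512x3 uint8, blue, green, red), "fx", "fy", "cx", "cy" (pixels), "camera_from_world" (4x4, takes a point from world to camera coordinates); the wrist camera has in their place "tool_from_camera" (4x4, takes a point from camera to tool coordinates, whose origin is the TCP and whose axes are the flange's). Camera axes: x right, y down, z forward; pixel columns grow to the right and rows downward; lengths in m; the calibration is good to about 2 mm. The wrist camera is an equidistant fisheye: a pixel r from the principal point sees the ray r / f radians off the axis. A picture is of the moment at which its call begins: read the wrist's pose just before it. There is no depth.
- job.finish_job(): hands the job in, once; it reports no verdict.
Trained networks look in a picture, given as the dict that the camera call returned (one of the last four; its "shot" number tells which), for a name from the list of things; names that differ only in an ending like _2 or _b are one class to them, and where a whole thing is asked for, a point or a joint stands for the part that bears it (a point fixed in the world has none). Each returns a list of dicts, best first, with "confidence" (0 to 1); they miss things now and then, are a little off and sometimes report something else, mostly with a low value. They report only what shows in the picture. A call takes as long as a camera call. They do not tell look-alikes from the thing itself.
- imaging.recognise(label, picture): "position" ([column, row] as shares, 0 to 1, of the picture: columns of its width, rows of its height, amid what is visible of it).
- imaging.trace(label, picture): "mask" (384x512 bool, what is visible of it) and "position" ([column, row] as shares, 0 to 1, of the picture: columns of its width, rows of its height, amid what is visible of it).
- imaging.spot_point(label, picture): "position" ([column, row] as shares, 0 to 1, of the picture: columns of its width, rows of its height: a listed point, or the origin of a listed thing).
The state is a dict: "clock": time; "q": joint angles; "joint_velocities": joint speeds; "effort": joint torques, N m; "tool_pos": TCP position; "tcp_rot": TCP orientation; "ft_force": force on the tool from outside, world axes, zero at the start; "wrist_torque": the same for the moment, N m; "width": finger opening in m.
Only numpy, scipy, OpenCV 4.12 (cv2) and the standard library are available. Lean on these libraries where they do the work, as an engineer would, in place of code of your own. Each camera call takes 0.05 s, during which the arm holds its last target.

## Working session

There is one attempt and no reset: what is moved stays moved. The work goes in short steps, Python scripts to look and compute and a tool call to move; the robot and the scene stay as the last step left them, time stands still between calls to the robot, and variables do not carry over. Pictures are saved under pics/ and viewed, and the job is handed in when it is done.

Besides the shell and the picture viewer there is one more tool, called after ">>>" by a JSON object that holds its "method" and its "body", one argument or row to a line. apply_moves: Moves the arm, as the interface text tells. Its arguments: {"type":"object","properties":{"rows":{"type":"array","items":{"type":"object","properties":{"fingers":{"type":"number"},"dx":{"type":"number"},"dy":{"type":"number"},"dz":{"type":"number"},"rx":{"type":"number"},"ry":{"type":"number"},"rz":{"type":"number"}}}},"force":{"type":"number"}},"required":["rows"]}

```bash
ls; mkdir -p pics; python3 - <<'E'
from plant import env, imaging, job
import cv2
s=env.read_state(); print({k:(v if not hasattr(v,'tolist') else v.tolist()) for k,v in s.items()}, env.tips_ahead)
for n in ("side","top","wrist"):
    p=imaging.get_image(n); cv2.imwrite(f"pics/{n}0.png",p["pixels"]); print(n,p["fx"],p["cx"],p["cy"],p.get("camera_from_world"),p.get("tool_from_camera"))
E
```

```text
pics
{'clock': 0.0, 'q': [-1.3018974181857077, 0.3218549380559808, -0.07008372333512469, 1.4516918941163588, 0.022621622492391188, 1.370763201283292, -0.05692993439168688], 'joint_velocities': [0.000700729488781752, -0.0005958322123633293, 0.00116716670409739, -0.0010726021974816324, 0.0002022954447408964, -0.00020580154979568573, 0.0012128123226170166], 'effort': [0.0005052381493442226, -49.12906050682068, -0.40334081277251244, -31.25244140625, -0.0637893145903945, 0.04376205615699291, 0.00018143858596886275], 'tool_pos': [0.16375337473278131, 0.6284815781687894, 0.2294322583892067], 'tcp_rot': [-0.3991322263136324, -3.1160053719200302, 0.003025399097394668], 'ft_force': [-0.19246748763099963, -0.4726160512106563, -0.37290512669992903], 'wrist_torque': [0.026259539341048393, -0.05138562280336289, 0.03605258450401691], 'width': 0.0872305943495509} 0.008
side 490.8256578187808 246.18755102748025 188.79794683149572 [[ 0.69002345 -0.72376881  0.00513213 -0.33120744]
 [-0.54945118 -0.52842252 -0.64720402  0.35680251]
 [ 0.47113802  0.44376609 -0.76229956  1.2758498 ]
 [ 0.          0.          0.          1.        ]] None
top 453.992727255007 249.87352743906925 192.05822935335505 [[ 0.02334352 -0.99955433 -0.01860692  0.04165653]
 [-0.99846157 -0.02237358 -0.05073377  0.5309922 ]
 [ 0.05029485  0.0197626  -0.99853887  1.36714163]
 [ 0.          0.          0.          1.        ]] None
wrist 297.3186396354542 255.71917409368365 193.90646089101995 None [[-1.23662261e-03 -9.56223557e-01 -2.92634551e-01  8.10151599e-02]
 [ 9.99999197e-01 -1.26408754e-03 -9.52427978e-05 -8.08161998e-04]
 [-2.78842284e-04 -2.92634434e-01  9.56224351e-01 -1.52947019e-01]
 [ 0.00000000e+00  0.00000000e+00  0.00000000e+00  1.00000000e+00]]
```

View pics/side0.png

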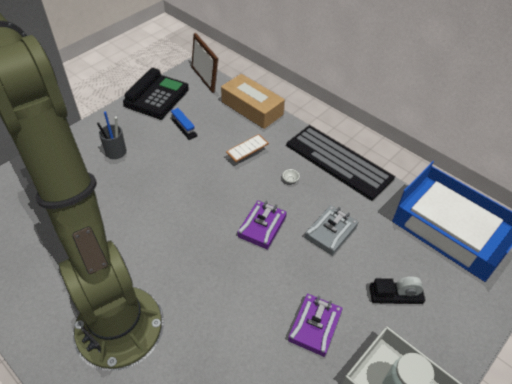

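View pics/top0.png

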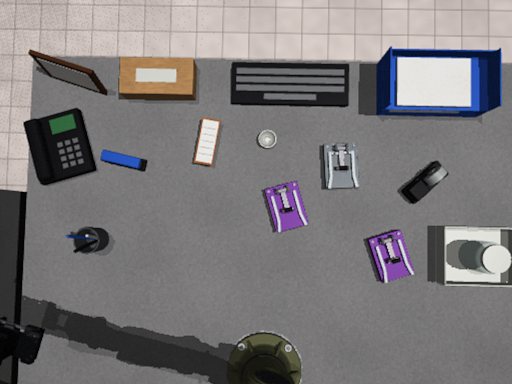

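View pics/wrist0.png

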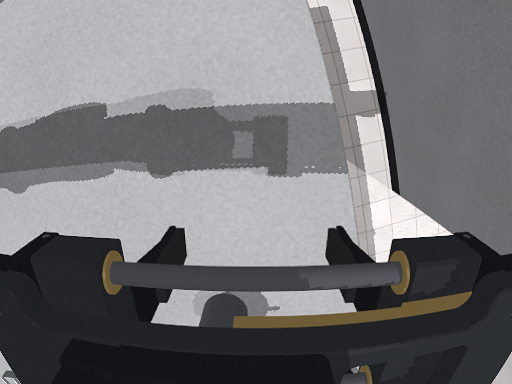

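The grey stand is at about (340,165) in the top view and (332,229) in the side view. The panel is at (207,142) top and (247,149) side. The purple stands are decoys.

```bash
cat > h.py <<'E'
from plant import env, imaging, job
import cv2, numpy as np
from scipy.spatial.transform import Rotation as R
W,H=512,384
def K(p): return np.array([[p["fx"],0,p["cx"]],[0,p["fy"],p["cy"]],[0,0,1]])
def P(p): return K(p)@np.asarray(p["camera_from_world"])[:3]
def tri(p1,a,p2,b):
    X=cv2.triangulatePoints(P(p1),P(p2),np.array(a,float).reshape(2,1),np.array(b,float).reshape(2,1)); X=(X[:3]/X[3]).ravel()
    return X, [proj(p,X)-np.array(q) for p,q in((p1,a),(p2,b))]
def proj(p,X):
    u=P(p)@np.append(X,1); return u[:2]/u[2]
def atz(p,uv,z):
    T=np.asarray(p["camera_from_world"]); d=T[:3,:3].T@np.linalg.inv(K(p))@np.array([*uv,1.]); c=-T[:3,:3].T@T[:3,3]
    return c+d*(z-c[2])/d[2]
def wcam(p,s):
    T=np.eye(4);T[:3,:3]=R.from_rotvec(s["tcp_rot"]).as_matrix();T[:3,3]=s["tool_pos"]
    return T@np.asarray(p["tool_from_camera"])
def wproj(p,C,X):
    X=np.atleast_2d(X); c=(X-C[:3,3])@C[:3,:3]
    th=np.arctan2(np.hypot(c[:,0],c[:,1]),c[:,2]); ph=np.arctan2(c[:,1],c[:,0])
    return np.c_[p["cx"]+p["fx"]*th*np.cos(ph),p["cy"]+p["fy"]*th*np.sin(ph)]
def wray(p,C,uv):
    x=(uv[0]-p["cx"])/p["fx"];y=(uv[1]-p["cy"])/p["fy"];th=np.hypot(x,y);ph=np.arctan2(y,x)
    return C[:3,3],C[:3,:3]@np.array([np.sin(th)*np.cos(ph),np.sin(th)*np.sin(ph),np.cos(th)])
def watz(p,C,uv,z):
    c,d=wray(p,C,uv); return c+d*(z-c[2])/d[2]
E
python3 - <<'E'
from h import *
np.set_printoptions(precision=4,suppress=True)
ps=imaging.get_image("side");pt=imaging.get_image("top")
for l in "stand mouth stop_range panel_center card_box clip_bar clip_hinge stapler tape_dispenser clip_dish pen_cup".split():
    A=imaging.spot_point(l,ps);B=imaging.spot_point(l,pt)
    best=[]
    for a in A:
        for b in B:
            X,e=tri(ps,np.array(a["position"])*[W,H],pt,np.array(b["position"])*[W,H])
            best.append((np.abs(e).max(),X,a["confidence"],b["confidence"],np.array(b["position"])*[W,H]))
    print(l)
    for q in best:
        if q[0]<4: print("   ",round(q[0],2),q[1],round(q[2],2),round(q[3],2),q[4])
for n,p in(("side",ps),("top",pt)):
    for l in("panel_center","stand"):
        for i,m in enumerate(imaging.trace(l,p)):
            print(n,l,m["confidence"],np.array(m["position"])*[W,H],m["mask"].sum(),cv2.minAreaRect(np.argwhere(m["mask"])[:,::-1].astype(np.float32)))
c=cv2.resize(pt["pixels"][90:220,180:400],None,fx=3.6,fy=3.6,interpolation=cv2.INTER_CUBIC);cv2.imwrite("pics/topz.png",c)
c=cv2.resize(ps["pixels"][120:270,210:370],None,fx=4,fy=4,interpolation=cv2.INTER_CUBIC);cv2.imwrite("pics/sidez.png",c)
E
```

```text
stand
    0.76 [ 0.3439 -0.368  -0.0015] 0.85 0.64 [386.816 257.088]
    1.53 [ 0.6013 -0.2189  0.0095] 0.73 0.81 [338.5856 171.9168]
    1.83 [ 0.4839 -0.0605  0.0111] 0.6 0.55 [285.5936 209.5104]
mouth
    2.62 [ 0.2815 -0.3903  0.0389] 0.76 0.61 [396.8   281.088]
    0.07 [ 0.4222 -0.0721  0.0545] 0.7 0.84 [291.584  229.0176]
    0.29 [ 0.5464 -0.2294  0.0357] 0.64 0.87 [344.9856 188.0832]
stop_range
    0.24 [ 0.5097 -0.0448  0.0526] 0.88 0.7 [283.0848 198.7968]
    1.07 [ 0.6432 -0.2134  0.0282] 0.74 0.65 [340.2752 155.4048]
    1.04 [ 0.3677 -0.3619  0.0377] 0.63 0.7 [389.888  248.9088]
panel_center
    1.67 [0.6817 0.1811 0.0391] 0.91 0.97 [207.0016 141.8112]
card_box
clip_bar
    0.33 [ 0.6067 -0.2161  0.0639] 0.58 0.49 [342.016  167.3088]
    1.92 [ 0.4871 -0.0578  0.0469] 0.54 0.61 [285.3888 208.2816]
clip_hinge
    0.78 [ 0.6619 -0.215   0.0558] 0.89 0.65 [342.3232 148.1088]
    0.77 [ 0.5341 -0.0436  0.061 ] 0.73 0.56 [282.112  191.1936]
    1.71 [ 0.4028 -0.3523  0.0298] 0.55 0.78 [383.8976 238.6944]
stapler
    0.3 [ 0.6138  0.4439 -0.0028] 0.89 0.94 [124.7232 162.816 ]
[... 752 characters left out ...]
r 0.74 [207.616 144.   ] 899 ((206.41360473632812, 141.45663452148438), (19.83729362487793, 47.80070877075195), 10.713123321533203)
top panel_center 0.69 [342.784 165.888] 1511 ((340.012451171875, 165.76132202148438), (44.99663162231445, 34.67499542236328), 87.27368927001953)
top stand 0.97 [285.3888 208.2048] 1486 ((285.4463806152344, 206.7447967529297), (45.439998626708984, 33.39999771118164), 73.73979187011719)
top stand 0.93 [339.4048 168.3072] 1534 ((340.4350891113281, 165.76658630371094), (45.09547805786133, 35.58232879638672), 86.98721313476562)
top stand 0.89 [390.1952 256.8192] 1720 ((389.86029052734375, 256.2035827636719), (48.03611373901367, 36.774269104003906), 72.34988403320312)
```

View pics/topz.png

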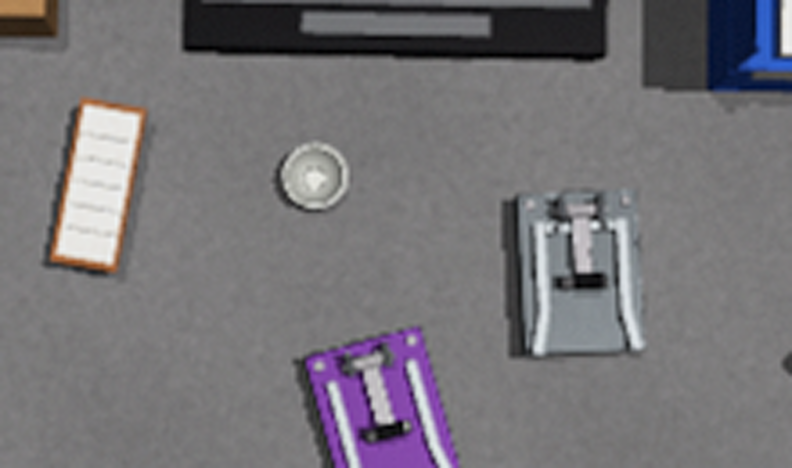

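View pics/sidez.png

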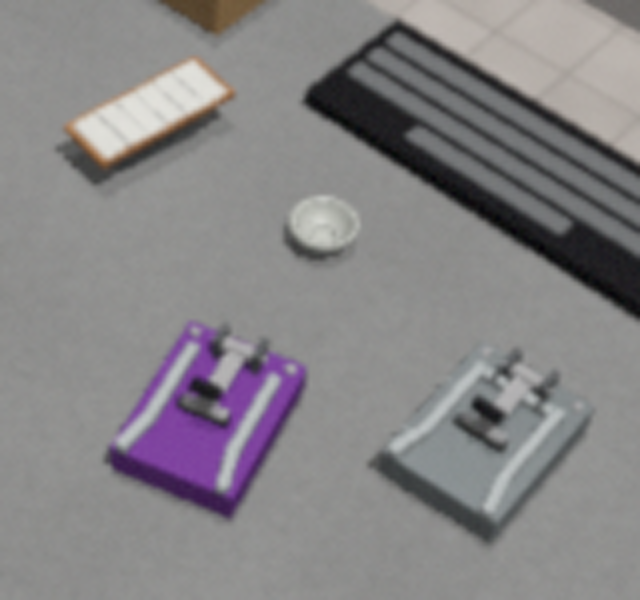

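>>> {"method": "apply_moves", "body": {
  "rows": [
    {"dx": 48,"dy": -40,"dz": 4,"rz": 2},
    {"dx": 96,"dy": -79,"dz": 8,"rz": 4},
    {"dx": 144,"dy": -119,"dz": 12,"rz": 6},
    {"dx": 192,"dy": -158,"dz": 16,"rz": 6},
    {"dx": 240,"dy": -198,"dz": 20,"rz": 6,"fingers": 100}
  ]
}}

```text
schema error: expected keys fingers, dx, dy, dz, rx, ry, rz
```

>>> {"method": "apply_moves", "body": {
  "rows": [
    {"dx": 48,"dy": -40},
    {"dx": 96,"dy": -79},
    {"dx": 144,"dy": -119},
    {"dx": 192,"dy": -158},
    {"dx": 240,"dy": -198}
  ]
}}

```text
schema error: expected keys fingers, dx, dy, dz, rx, ry, rz
```

>>> {"method": "apply_moves", "body": {
  "rows": [
    {"dx": 40,"dy": -32},
    {"dx": 76,"dy": -62},
    {"dx": 76,"dy": -62},
    {"dx": 76,"dy": -62}
  ]
}}

```text
schema error: expected keys fingers, dx, dy, dz, rx, ry, rz
```

```bash
python3 - <<'E'
from h import *
np.set_printoptions(precision=4,suppress=True)
s=env.read_state();p=imaging.get_image("wrist");cv2.imwrite("pics/w1.png",p["pixels"])
np.savez("w1.npz",C=wcam(p,s),im=p["pixels"])
C=wcam(p,s)
print(s["clock"],s["tool_pos"],s["tcp_rot"],s["ft_force"])
for l in("panel_center","card_box","clip_dish"):
    for a in imaging.spot_point(l,p): print(l,a["confidence"],np.array(a["position"])*[W,H],watz(p,C,np.array(a["position"])*[W,H],.033))
m=imaging.trace("panel_center",p)
for a in m: 
    print(a["confidence"],a["mask"].sum(),np.array(a["position"])*[W,H])
E
```

```text
1.55 [0.1638 0.629  0.2306] [0.3991 3.1161 0.0002] [ 0.0244 -0.8481  0.5338]
card_box 0.32 [224.512 309.888] [0.3525 0.5307 0.033 ]
```

View pics/w1.png

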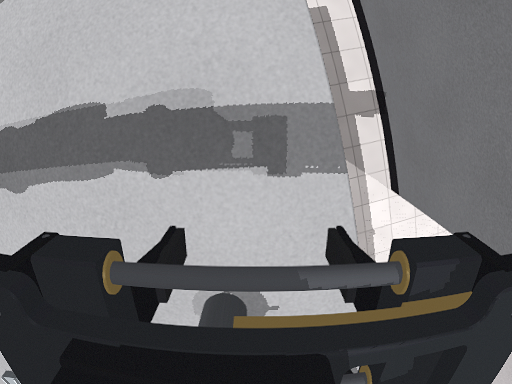

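>>> {"method": "apply_moves", "body": {
  "rows": [
    {"fingers": 100,"dx": 48,"dy": -40,"dz": 4,"rx": 0,"ry": 0,"rz": 2},
    {"fingers": 100,"dx": 96,"dy": -79,"dz": 8,"rx": 0,"ry": 0,"rz": 4},
    {"fingers": 100,"dx": 144,"dy": -119,"dz": 12,"rx": 0,"ry": 0,"rz": 6},
    {"fingers": 100,"dx": 192,"dy": -158,"dz": 16,"rx": 0,"ry": 0,"rz": 6},
    {"fingers": 100,"dx": 240,"dy": -198,"dz": 20,"rx": 0,"ry": 0,"rz": 6}
  ]
}}

```text
clock: 2.42
tool_pos: [0.4052, 0.4297, 0.251]
tcp_rot: [0.235, 3.132, 0.001]
ft_force: [1.0, 1.1, 0.2]
width: 0.0871
```

>>> {"method": "apply_moves", "body": {
  "rows": [
    {"fingers": 100,"dx": 48,"dy": -40,"dz": 0,"rx": 0,"ry": 0,"rz": 0},
    {"fingers": 100,"dx": 96,"dy": -79,"dz": 0,"rx": 0,"ry": 0,"rz": 0},
    {"fingers": 100,"dx": 144,"dy": -119,"dz": 0,"rx": 0,"ry": 0,"rz": 0},
    {"fingers": 100,"dx": 192,"dy": -158,"dz": 0,"rx": 0,"ry": 0,"rz": 0},
    {"fingers": 100,"dx": 240,"dy": -198,"dz": 0,"rx": 0,"ry": 0,"rz": 0}
  ]
}}

```text
clock: 3.05
tool_pos: [0.6451, 0.2321, 0.2508]
tcp_rot: [0.234, 3.132, 0.001]
ft_force: [0.7, -0.2, 0.5]
width: 0.0869
```

>>> {"method": "apply_moves", "body": {
  "rows": [
    {"fingers": 100,"dx": 40,"dy": -32,"dz": 0,"rx": 0,"ry": 0,"rz": 0},
    {"fingers": 100,"dx": 76,"dy": -62,"dz": 0,"rx": 0,"ry": 0,"rz": 0},
    {"fingers": 100,"dx": 76,"dy": -62,"dz": 0,"rx": 0,"ry": 0,"rz": 0},
    {"fingers": 100,"dx": 76,"dy": -62,"dz": 0,"rx": 0,"ry": 0,"rz": 0}
  ]
}}

```text
clock: 3.55
tool_pos: [0.7195, 0.1718, 0.2502]
tcp_rot: [-0.235, -3.132, -0.001]
ft_force: [0.1, 0.0, 0.0]
width: 0.0869
```

```bash
python3 - <<'E'
from h import *
np.set_printoptions(precision=4,suppress=True)
s=env.read_state();p=imaging.get_image("wrist");cv2.imwrite("pics/w2.png",p["pixels"])
C=wcam(p,s)
np.savez("w2.npz",C=C,im=p["pixels"])
print(s["clock"],s["tool_pos"],s["tcp_rot"],s["ft_force"])
for l in("panel_center","card_box","clip_dish"):
    for a in imaging.spot_point(l,p): print(l,a["confidence"],np.array(a["position"])*[W,H],watz(p,C,np.array(a["position"])*[W,H],.033))
E
```

```text
3.55 [0.7195 0.1718 0.2502] [-0.235  -3.1319 -0.0013] [0.0552 0.0488 0.0291]
panel_center 0.57 [259.9936 141.696 ] [0.6844 0.1819 0.033 ]
clip_dish 0.64 [144.0768 167.6928] [0.6925 0.0248 0.033 ]
clip_dish 0.5 [  2.9184 111.2832] [ 0.5509 -0.2175  0.033 ]
```

View pics/w2.png

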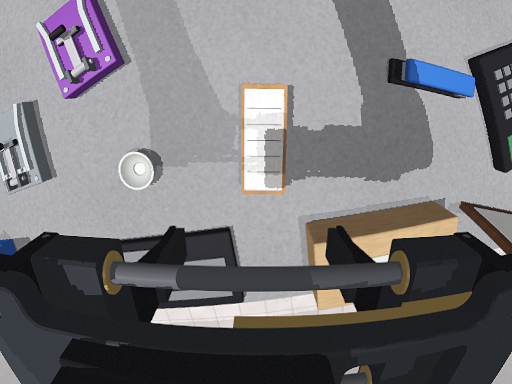

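The panel shows clearly, with corners near (242,85), (287,86), (284,193) and (242,192). Next is the stand.

>>> {"method": "apply_moves", "body": {
  "rows": [
    {"fingers": 100,"dx": -10,"dy": -60,"dz": 0,"rx": 0,"ry": 0,"rz": 3},
    {"fingers": 100,"dx": -20,"dy": -118,"dz": 0,"rx": 0,"ry": 0,"rz": 6},
    {"fingers": 100,"dx": -30,"dy": -177,"dz": 0,"rx": 0,"ry": 0,"rz": 9},
    {"fingers": 100,"dx": -40,"dy": -236,"dz": 0,"rx": 0,"ry": 0,"rz": 10},
    {"fingers": 100,"dx": -45,"dy": -295,"dz": 0,"rx": 0,"ry": 0,"rz": 10}
  ]
}}

```text
clock: 4.38
tool_pos: [0.6742, -0.1244, 0.2515]
tcp_rot: [-0.041, 3.14, 0.001]
ft_force: [0.8, -0.3, -0.9]
width: 0.087
```

>>> {"method": "apply_moves", "body": {
  "rows": [
    {"fingers": 100,"dx": -5,"dy": -55,"dz": 0,"rx": 0,"ry": 0,"rz": 0},
    {"fingers": 100,"dx": -10,"dy": -82,"dz": 0,"rx": 0,"ry": 0,"rz": 0},
    {"fingers": 100,"dx": -10,"dy": -82,"dz": 0,"rx": 0,"ry": 0,"rz": 0},
    {"fingers": 100,"dx": -10,"dy": -82,"dz": 0,"rx": 0,"ry": 0,"rz": 0}
  ]
}}

```text
clock: 4.88
tool_pos: [0.6654, -0.2034, 0.2508]
tcp_rot: [-0.043, 3.14, 0.003]
ft_force: [0.3, 0.5, -0.6]
width: 0.0873
```

```bash
python3 - <<'E'
from h import *
np.set_printoptions(precision=4,suppress=True)
s=env.read_state();p=imaging.get_image("wrist");cv2.imwrite("pics/w3.png",p["pixels"])
C=wcam(p,s)
np.savez("w3.npz",C=C,im=p["pixels"])
print(s["clock"],s["tool_pos"],s["tcp_rot"],s["ft_force"])
for l,z in(("mouth",.03),("stop_range",.033),("clip_bar",.063),("clip_hinge",.041),("stand",0)):
    for a in imaging.spot_point(l,p): print(l,a["confidence"],np.array(a["position"])*[W,H],watz(p,C,np.array(a["position"])*[W,H],z))
c=cv2.resize(p["pixels"][40:240,150:400],None,fx=3,fy=3,interpolation=cv2.INTER_CUBIC);cv2.imwrite("pics/w3z.png",c)
E
```

```text
4.875 [ 0.6654 -0.2034  0.2508] [-0.0426  3.1405  0.0027] [ 0.347   0.4635 -0.6353]
stop_range 0.97 [378.624   63.8976] [ 0.5182 -0.0487  0.033 ]
stop_range 0.63 [245.6064 151.6032] [ 0.6425 -0.217   0.033 ]
clip_bar 0.8 [380.1088  30.4896] [ 0.4808 -0.0599  0.063 ]
clip_bar 0.64 [242.1248 122.304 ] [ 0.6039 -0.2208  0.063 ]
clip_bar 0.15 [ 82.5856 107.5968] [ 0.5797 -0.4256  0.063 ]
clip_hinge 0.91 [246.784  172.9152] [ 0.6682 -0.2148  0.041 ]
clip_hinge 0.62 [385.6896  78.1056] [ 0.537  -0.0414  0.041 ]
clip_hinge 0.49 [240.384   80.4864] [ 0.5541 -0.2249  0.041 ]
stand 0.96 [367.3088  46.1952] [ 0.4888 -0.0526  0.    ]
stand 0.67 [246.2208 129.4848] [ 0.6172 -0.2177  0.    ]
```

View pics/w3z.png

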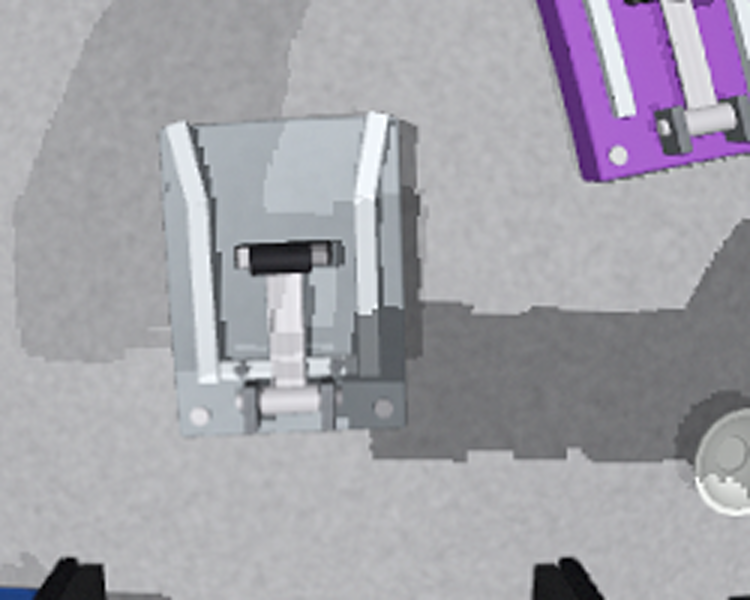

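```bash
python3 - <<'E'
from h import *
from scipy.optimize import least_squares
np.set_printoptions(precision=4,suppress=True)
p=imaging.get_image("wrist");d=np.load("w3.npz");C=d["C"]
z2=lambda u,v:(150+(u+.5)/3-.5,40+(v+.5)/3-.5)
obj=np.array([[-65,-50,30],[-65,50,30],[70,50,30],[70,-50,30],[-8,0,63],[52,0,41]])/1e3
img=np.array([z2(163,125),z2(401,120),z2(407,425),z2(183,436),z2(281,254),z2(290,402)])
def tf(q,o): return o@R.from_euler("z",q[2]).as_matrix().T+[q[0],q[1],q[3]]
for fz in(0,1):
    f=lambda q:(wproj(p,C,tf(q if fz else [*q[:3],0],obj))-img).ravel()
    r=least_squares(f,[.61,-.217,0.03,0]);print(r.x[:4],np.degrees(r.x[2]));print(r.fun.reshape(-1,2).T)
# panel
d2=np.load("w2.npz");im=d2["im"];hsv=cv2.cvtColor(im,cv2.COLOR_BGR2HSV)
m=((hsv[...,1]>80)&(hsv[...,0]<25)).astype(np.uint8);m[:, :225]=0;m[:,300:]=0;m[:75]=0;m[205:]=0
pts=np.argwhere(m)[:,::-1].astype(np.float32)
hull=cv2.convexHull(pts);e=cv2.approxPolyDP(hull,4,True).reshape(-1,2);print(e)
C2=d2["C"]
# undistort hull pts to z=.036 plane, then min area rect
for z in(.03,.036,.042):
    w=np.array([watz(p,C2,u,z)[:2] for u in pts],np.float32)*1000
    print(z,cv2.minAreaRect(w))
# corners side/top triangulation of panel via top image
E
```

```text
[ 0.6158 -0.2181  0.0592  0.    ] 3.390209493826634
[[-0.7817  0.4924  0.4051 -1.1982  0.6918  0.2984]
 [-0.1928 -1.9541  1.522   0.3944  1.4103 -1.1624]]
[ 0.6164 -0.2182  0.0592 -0.0055] 3.390292343876664
[[-0.1677 -0.0611 -0.1463 -0.6999  0.7223  0.2876]
 [ 0.5785 -1.1276  0.8582 -0.2998  1.5679 -1.7026]]
[[287.  85.]
 [284. 191.]
 [242. 193.]
 [242.  84.]]
0.03 ((682.8452758789062, 186.65542602539062), (56.88963317871094, 140.6175994873047), 80.86851501464844)
0.036 ((682.1450805664062, 186.5964813232422), (55.975067138671875, 138.3570556640625), 80.86849975585938)
0.042 ((681.4447631835938, 186.53756713867188), (55.060508728027344, 136.09649658203125), 80.86851501464844)
```

>>> {"method": "apply_moves", "body": {
  "rows": [
    {"fingers": 100,"dx": -5,"dy": -14,"dz": -45,"rx": 0,"ry": 0,"rz": 1.8},
    {"fingers": 100,"dx": -10,"dy": -15,"dz": -90,"rx": 0,"ry": 0,"rz": 1.8},
    {"fingers": 60,"dx": -10,"dy": -15,"dz": -90,"rx": 0,"ry": 0,"rz": 1.8},
    {"fingers": 60,"dx": -10,"dy": -15,"dz": -90,"rx": 0,"ry": 0,"rz": 1.8}
  ]
}}

```text
clock: 5.72
tool_pos: [0.656, -0.2208, 0.1625]
tcp_rot: [-0.089, 3.138, -0.001]
ft_force: [-0.2, 0.7, 0.4]
width: 0.0743
```

```bash
python3 - <<'E'
from h import *
np.set_printoptions(precision=4,suppress=True)
s=env.read_state();p=imaging.get_image("wrist");cv2.imwrite("pics/w4.png",p["pixels"])
C=wcam(p,s)
np.savez("w4.npz",C=C,im=p["pixels"])
print(s["clock"],s["tool_pos"],s["tcp_rot"],s["ft_force"],s["width"])
for l,z in(("mouth",.03),("stop_range",.033),("clip_bar",.063),("clip_hinge",.041),("stand",0)):
    for a in imaging.spot_point(l,p): print(l,a["confidence"],np.array(a["position"])*[W,H],watz(p,C,np.array(a["position"])*[W,H],z))
c=cv2.resize(p["pixels"][0:240,110:400],None,fx=2.5,fy=2.5,interpolation=cv2.INTER_CUBIC);cv2.imwrite("pics/w4z.png",c)
E
```

```text
5.725 [ 0.656  -0.2208  0.1625] [-0.0886  3.1378 -0.0009] [-0.1555  0.7419  0.3861] 0.07432926614717855
mouth 0.67 [256.3072  80.7936] [ 0.5515 -0.2268  0.03  ]
stop_range 0.75 [256.2048 176.6016] [ 0.6439 -0.2218  0.033 ]
stop_range 0.7 [427.7248  70.6944] [ 0.5175 -0.0497  0.033 ]
stop_range 0.65 [258.9184 141.5808] [ 0.6094 -0.2211  0.033 ]
clip_bar 0.9 [436.7872  30.7968] [ 0.481 -0.059  0.063]
clip_bar 0.57 [261.6832 139.392 ] [ 0.6037 -0.2194  0.063 ]
clip_bar 0.45 [427.7248 222.912 ] [ 0.674  -0.0411  0.063 ]
clip_hinge 0.64 [435.4048  89.8176] [ 0.5373 -0.0433  0.041 ]
clip_hinge 0.63 [258.5088 202.2144] [ 0.6675 -0.2182  0.041 ]
stand 0.82 [412.0064  46.0032] [ 0.4856 -0.0524 -0.    ]
stand 0.71 [259.7888 143.0016] [ 0.615  -0.2195  0.    ]
```

View pics/w4z.png

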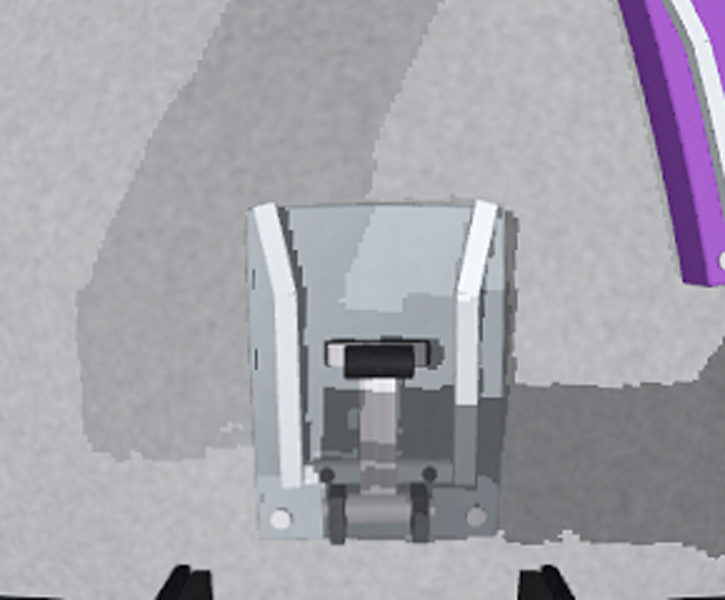

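```bash
python3 - <<'E'
from h import *
from scipy.optimize import least_squares
np.set_printoptions(precision=4,suppress=True)
p=imaging.get_image("wrist");C3=np.load("w3.npz")["C"];C4=np.load("w4.npz")["C"]
z3=lambda u,v:(150+(u+.5)/3-.5,40+(v+.5)/3-.5)
z4=lambda u,v:(110+(u+.5)/2.5-.5,(v+.5)/2.5-.5)
obj=np.array([[-65,-50,30],[-65,50,30],[70,50,30],[70,-50,30],[-8,0,63],[52,0,41]])/1e3
i3=np.array([z3(163,125),z3(401,120),z3(407,425),z3(183,436),z3(281,257),z3(290,402)])
i4=np.array([z4(248,207),z4(505,207),z4(500,537),z4(259,540),z4(379,360),z4(378,512)])
for k in range(6):
    (c1,d1),(c2,d2)=wray(p,C3,i3[k]),wray(p,C4,i4[k])
    t=np.linalg.lstsq(np.c_[d1,-d2],c2-c1,rcond=None)[0];a=c1+d1*t[0];b=c2+d2*t[1];print(k,(a+b)/2,np.linalg.norm(a-b))
def tf(q,o): return o@R.from_euler("z",q[2]).as_matrix().T+[q[0],q[1],q[3]]
for sel in ([0,1,2,3],[0,1,2,3,4,5]):
  for fz in (0,1):
    def f(q):
        q=[*q[:3],q[3]*fz]
        return np.r_[(wproj(p,C3,tf(q,obj[sel]))-i3[sel]).ravel(),(wproj(p,C4,tf(q,obj[sel]))-i4[sel]).ravel()]
    r=least_squares(f,[.61,-.217,.03,0]);print(r.x,np.degrees(r.x[2]));print(r.fun.reshape(-1,2).T)
    print("bar",tf(r.x,obj[4:5]))
E
```

```text
0 [ 0.5535 -0.2732  0.0181] 0.000943984610721372
1 [ 0.548  -0.1708  0.0114] 0.0015036673767356962
2 [ 0.6786 -0.1657  0.0384] 0.00024195658105849614
3 [ 0.6877 -0.2628  0.0319] 0.0016173462029774267
4 [ 0.6074 -0.2194  0.0623] 0.00015712516166018514
5 [ 0.669  -0.2156  0.0427] 0.0005926246702232976
[ 0.616  -0.2182  0.0636  0.    ] 3.6454982344536
[[-1.1338  0.1169  0.508  -1.0709 -0.6679  1.8415 -0.0322  0.1325]
 [ 0.1825 -1.9517  1.5171  0.7155 -0.3952 -0.8089  0.7856  0.4224]]
bar [[ 0.608  -0.2187  0.063 ]]
[ 0.6165 -0.2182  0.0636 -0.0044] 3.6443457274718707
[[-0.5299 -0.2099  0.1689 -0.5722  0.0392  0.9688 -0.7724  0.6984]
 [ 0.8016 -1.2749  0.9993  0.1678  0.4017 -0.0144 -0.3117 -0.6928]]
bar [[ 0.6085 -0.2187  0.0586]]
[ 0.6161 -0.2185  0.0628  0.    ] 3.5973739595994845
[[-1.2949 -0.0461  0.2651 -1.3071  0.294   0.1097 -0.882   1.6287 -0.3409
  -0.1692  0.539   0.643 ]
 [ 0.2394 -1.8395  1.629   0.7661  0.7041 -0.9068 -0.3275 -0.6742  0.9157
   0.4726  0.8802 -1.5802]]
bar [[ 0.6081 -0.219   0.063 ]]
[ 0.6165 -0.2185  0.0628 -0.003 ] 3.5966043951371556
[[-0.88   -0.2652  0.0364 -0.961   0.3988  0.1819 -0.3974  1.0355 -0.8474
   0.2232  0.4602  0.577 ]
 [ 0.734  -1.3054  1.3459  0.4625  0.8782 -1.1208  0.3114 -0.0377  0.2521
  -0.2022  0.8912 -2.1659]]
bar [[ 0.6086 -0.219   0.06  ]]
```

>>> {"method": "apply_moves", "body": {
  "rows": [
    {"fingers": 55,"dx": -25,"dy": 2,"dz": -25,"rx": 0,"ry": 0,"rz": 0.3},
    {"fingers": 55,"dx": -48,"dy": 2,"dz": -60,"rx": 0,"ry": 0,"rz": 0.3},
    {"fingers": 55,"dx": -48,"dy": 2,"dz": -85,"rx": 0,"ry": 0,"rz": 0.3},
    {"fingers": 55,"dx": -48,"dy": 2,"dz": -106,"rx": 0,"ry": 0,"rz": 0.3},
    {"fingers": 55,"dx": -48,"dy": 2,"dz": -106,"rx": 0,"ry": 0,"rz": 0.3}
  ]
}}

```text
clock: 6.7
tool_pos: [0.606, -0.2183, 0.053]
tcp_rot: [0.096, -3.137, -0.001]
ft_force: [-0.3, 0.4, 0.2]
width: 0.0481
```

```bash
python3 - <<'E'
from h import *
s=env.read_state();print(s["tool_pos"],s["ft_force"],s["width"])
a=imaging.get_image("wrist")["pixels"];b=imaging.get_image("side")["pixels"]
b=cv2.resize(b[160:270,270:400],(454,384),interpolation=cv2.INTER_CUBIC);cv2.imwrite("pics/w5.png",cv2.resize(np.hstack([a[:, 100:412],b]),None,fx=1,fy=1))
E
```

```text
[ 0.60595779 -0.21831799  0.05297195] [-0.25534683  0.42617109  0.1661627 ] 0.04806933093511679
```

View pics/w5.png

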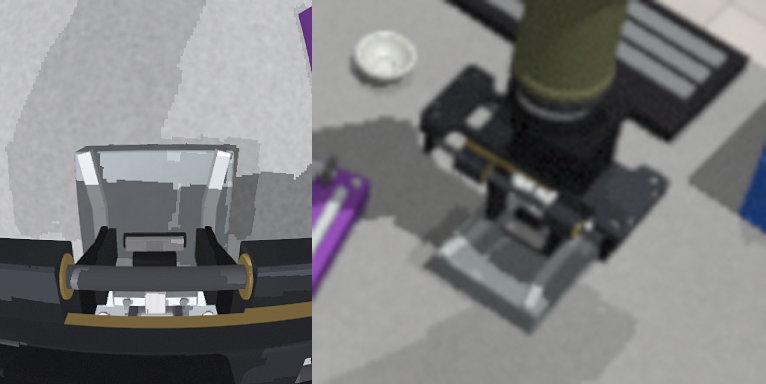

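>>> {"method": "apply_moves", "body": {
  "rows": [
    {"fingers": 15,"dx": 1,"dy": 0,"dz": 2,"rx": 0,"ry": 0,"rz": 0},
    {"fingers": 15,"dx": 1,"dy": 0,"dz": 2,"rx": 0,"ry": 0,"rz": 0},
    {"fingers": 15,"dx": 1,"dy": 0,"dz": 2,"rx": 0,"ry": 0,"rz": 0},
    {"fingers": 15,"dx": 1,"dy": 0,"dz": 2,"rx": 0,"ry": 0,"rz": 0},
    {"fingers": 15,"dx": 1,"dy": 0,"dz": 2,"rx": 0,"ry": 0,"rz": 0}
  ],
  "force": 30
}}

```text
clock: 7.42
tool_pos: [0.6081, -0.2192, 0.057]
tcp_rot: [-0.096, 3.139, -0.0]
ft_force: [-0.6, -0.7, 2.5]
width: 0.0234
```

>>> {"method": "apply_moves", "body": {
  "rows": [
    {"fingers": 15,"dx": 2.6,"dy": 0.2,"dz": 5.9,"rx": 0,"ry": 0,"rz": 0},
    {"fingers": 15,"dx": 5.6,"dy": 0.4,"dz": 11.5,"rx": 0,"ry": 0,"rz": 0},
    {"fingers": 15,"dx": 9.3,"dy": 0.6,"dz": 16.7,"rx": 0,"ry": 0,"rz": 0},
    {"fingers": 15,"dx": 13.3,"dy": 0.8,"dz": 21.6,"rx": 0,"ry": 0,"rz": 0},
    {"fingers": 15,"dx": 18,"dy": 1.1,"dz": 26,"rx": 0,"ry": 0,"rz": 0}
  ]
}}

```text
clock: 8.05
tool_pos: [0.6247, -0.218, 0.0829]
tcp_rot: [0.095, -3.137, -0.001]
ft_force: [-3.8, -2.0, -5.8]
width: 0.0235
```

Continue the arc from θ=0.5 to about 0.85.

>>> {"method": "apply_moves", "body": {
  "rows": [
    {"fingers": 15,"dx": 5,"dy": 0.3,"dz": 4,"rx": 0,"ry": 0,"rz": 0},
    {"fingers": 15,"dx": 10,"dy": 0.6,"dz": 7.3,"rx": 0,"ry": 0,"rz": 0},
    {"fingers": 15,"dx": 16,"dy": 1,"dz": 10.3,"rx": 0,"ry": 0,"rz": 0},
    {"fingers": 15,"dx": 18.5,"dy": 1.1,"dz": 11.4,"rx": 0,"ry": 0,"rz": 0},
    {"fingers": 15,"dx": 18.5,"dy": 1.1,"dz": 11.4,"rx": 0,"ry": 0,"rz": 0}
  ]
}}

```text
clock: 8.68
tool_pos: [0.6473, -0.2164, 0.0963]
tcp_rot: [-0.097, 3.134, -0.001]
ft_force: [0.5, -0.8, 6.1]
width: 0.0236
```

```bash
python3 - <<'E'
from h import *
s=env.read_state();print(s["tool_pos"],s["ft_force"],s["width"])
a=imaging.get_image("wrist")["pixels"];b=imaging.get_image("side")["pixels"]
b=cv2.resize(b[160:270,270:400],(454,384),interpolation=cv2.INTER_CUBIC);cv2.imwrite("pics/w6.png",cv2.resize(np.hstack([a[:, 100:412],b]),None,fx=1,fy=1))
E
```

```text
[ 0.64733859 -0.21641122  0.0963447 ] [ 0.52299656 -0.77174957  6.08721913] 0.02361009341488631
```

View pics/w6.png

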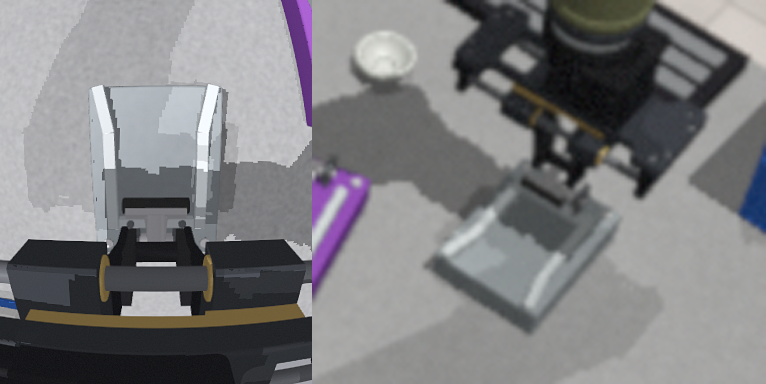

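>>> {"method": "apply_moves", "body": {
  "rows": [
    {"fingers": 32,"dx": 1,"dy": 0,"dz": 1,"rx": 0,"ry": 0,"rz": 0},
    {"fingers": 50,"dx": 1,"dy": 0,"dz": 1,"rx": 0,"ry": 0,"rz": 0},
    {"fingers": 60,"dx": 1,"dy": 0,"dz": 1,"rx": 0,"ry": 0,"rz": 0},
    {"fingers": 60,"dx": 1,"dy": 0,"dz": 4,"rx": 0,"ry": 0,"rz": 0},
    {"fingers": 60,"dx": 1,"dy": 0,"dz": 8,"rx": 0,"ry": 0,"rz": 0}
  ]
}}

```text
clock: 9.4
tool_pos: [0.6452, -0.2167, 0.102]
tcp_rot: [0.096, -3.14, -0.0]
ft_force: [0.8, 0.3, -0.4]
width: 0.0513
```

>>> {"method": "apply_moves", "body": {
  "rows": [
    {"fingers": 60,"dx": 0,"dy": 0,"dz": 30,"rx": 0,"ry": 0,"rz": 0},
    {"fingers": 70,"dx": 0,"dy": 0,"dz": 70,"rx": 0,"ry": 0,"rz": 0},
    {"fingers": 100,"dx": 0,"dy": 50,"dz": 90,"rx": 0,"ry": 0,"rz": -4},
    {"fingers": 100,"dx": 0,"dy": 112,"dz": 90,"rx": 0,"ry": 0,"rz": -8},
    {"fingers": 100,"dx": 0,"dy": 174,"dz": 90,"rx": 0,"ry": 0,"rz": -12}
  ]
}}

```text
clock: 10.02
tool_pos: [0.6455, -0.0412, 0.193]
tcp_rot: [0.238, 3.131, 0.001]
ft_force: [1.6, -0.2, -0.7]
width: 0.0822
```

```bash
python3 - <<'E'
from h import *
np.set_printoptions(precision=4,suppress=True)
s=env.read_state();print(s["clock"],s["tool_pos"],s["tcp_rot"],s["ft_force"],s["width"])
p=imaging.get_image("side");b=p["pixels"]
cv2.imwrite("pics/s7.png",cv2.resize(b[130:290,190:400],None,fx=3.6,fy=3.6,interpolation=cv2.INTER_CUBIC))
E
```

```text
10.025 [ 0.6455 -0.0412  0.193 ] [0.2378 3.1307 0.0009] [ 1.5579 -0.182  -0.7044] 0.08221753015314315
```

View pics/s7.png

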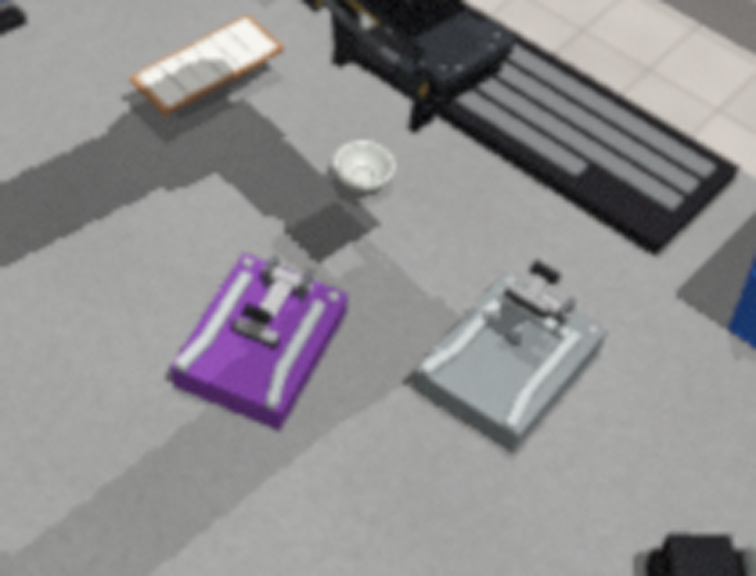

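>>> {"method": "apply_moves", "body": {
  "rows": [
    {"fingers": 100,"dx": -3,"dy": 60,"dz": 0,"rx": 0,"ry": 0,"rz": -0.4},
    {"fingers": 100,"dx": -6,"dy": 120,"dz": 0,"rx": 0,"ry": 0,"rz": -0.4},
    {"fingers": 100,"dx": -8,"dy": 180,"dz": 0,"rx": 0,"ry": 0,"rz": -0.4},
    {"fingers": 100,"dx": -10.5,"dy": 235.5,"dz": -20,"rx": 0,"ry": 0,"rz": -0.4},
    {"fingers": 100,"dx": -10.5,"dy": 235.5,"dz": -60,"rx": 0,"ry": 0,"rz": -0.4}
  ]
}}

```text
clock: 10.7
tool_pos: [0.6347, 0.2015, 0.1334]
tcp_rot: [0.227, 3.13, 0.01]
ft_force: [-0.0, -0.5, -1.8]
width: 0.0868
```

>>> {"method": "apply_moves", "body": {
  "rows": [
    {"fingers": 100,"dx": 0,"dy": 0,"dz": -30,"rx": 0,"ry": 0,"rz": 0},
    {"fingers": 100,"dx": 0,"dy": 0,"dz": -60,"rx": 0,"ry": 0,"rz": 0},
    {"fingers": 100,"dx": 0,"dy": 0,"dz": -60,"rx": 0,"ry": 0,"rz": 0}
  ]
}}

```text
clock: 11.08
tool_pos: [0.6329, 0.192, 0.0695]
tcp_rot: [-0.243, -3.127, 0.004]
ft_force: [-0.2, 0.5, -0.1]
width: 0.0872
```

```bash
python3 - <<'E'
from h import *
np.set_printoptions(precision=4,suppress=True)
s=env.read_state();print(s["clock"],s["tool_pos"],s["tcp_rot"],s["ft_force"],s["width"])
p=imaging.get_image("wrist");a=p["pixels"];C=wcam(p,s)
b=imaging.get_image("side")["pixels"]
b=cv2.resize(b[90:190,190:310],(460,384),interpolation=cv2.INTER_CUBIC)
hsv=cv2.cvtColor(a,cv2.COLOR_BGR2HSV)
cv2.imwrite("pics/w8.png",np.hstack([a[:,100:412],b]))
# predicted panel corners
Rz=R.from_euler("z",np.radians(-9.13)).as_matrix()
for z in (.036,):
    pr=wproj(p,C,np.array([[-.07,-.028,0],[-.07,.028,0],[0,-.028,0],[0,.028,0]])@Rz.T+[.6825,.1866,z]);print(pr)
m=((hsv[...,1]>80)&(hsv[...,0]<25))
for r in range(100,260,20): 
    c=np.where(m[r])[0]; print(r,c.min() if len(c) else None,c.max() if len(c) else None)
E
```

```text
11.075 [0.6329 0.192  0.0695] [-0.2431 -3.1274  0.0036] [-0.2457  0.5272 -0.1228] 0.08717013186328118
[[218.8187 199.5648]
 [303.0704 199.842 ]
 [223.0663 287.5113]
 [297.0301 287.5616]]
100 None None
120 None None
140 None None
160 None None
180 None None
200 219 302
220 220 301
240 221 299
```

View pics/w8.png

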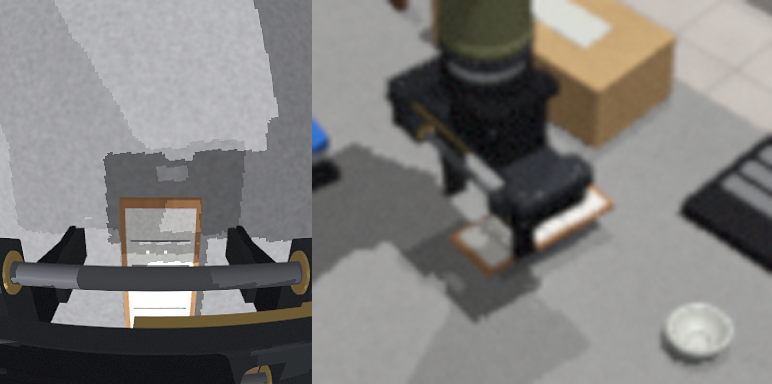

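Panel prediction matches to about a pixel, and the fingers straddle it. Descend.

>>> {"method": "apply_moves", "body": {
  "rows": [
    {"fingers": 100,"dx": 0,"dy": 1,"dz": -25,"rx": 0,"ry": 0,"rz": 0},
    {"fingers": 100,"dx": 0,"dy": 1,"dz": -49,"rx": 0,"ry": 0,"rz": 0},
    {"fingers": 100,"dx": 0,"dy": 1,"dz": -49,"rx": 0,"ry": 0,"rz": 0}
  ]
}}

```text
clock: 11.55
tool_pos: [0.6344, 0.1936, 0.023]
tcp_rot: [-0.244, -3.131, 0.0]
ft_force: [0.2, 0.6, -0.2]
width: 0.0869
```

>>> {"method": "apply_moves", "body": {
  "rows": [
    {"fingers": 55,"dx": 0,"dy": 0,"dz": 0,"rx": 0,"ry": 0,"rz": 0},
    {"fingers": 55,"dx": 0,"dy": 0,"dz": 0,"rx": 0,"ry": 0,"rz": 0},
    {"fingers": 55,"dx": 0,"dy": 0,"dz": 0,"rx": 0,"ry": 0,"rz": 0},
    {"fingers": 55,"dx": 0,"dy": 0,"dz": 0,"rx": 0,"ry": 0,"rz": 0},
    {"fingers": 55,"dx": 0,"dy": 0,"dz": 0,"rx": 0,"ry": 0,"rz": 0}
  ],
  "force": 30
}}

```text
clock: 12.18
tool_pos: [0.635, 0.1939, 0.0235]
tcp_rot: [0.244, 3.132, 0.001]
ft_force: [-0.7, 0.2, 2.8]
width: 0.0552
```

>>> {"method": "apply_moves", "body": {
  "rows": [
    {"fingers": 55,"dx": 0,"dy": 0,"dz": 15,"rx": 0,"ry": 0,"rz": 0},
    {"fingers": 55,"dx": 0,"dy": 0,"dz": 40,"rx": 0,"ry": 0,"rz": 0},
    {"fingers": 55,"dx": 0,"dy": 0,"dz": 65,"rx": 0,"ry": 0,"rz": 0},
    {"fingers": 55,"dx": 0,"dy": 0,"dz": 85,"rx": 0,"ry": 0,"rz": 0},
    {"fingers": 55,"dx": 0,"dy": 0,"dz": 85,"rx": 0,"ry": 0,"rz": 0}
  ]
}}

```text
clock: 12.8
tool_pos: [0.6361, 0.1942, 0.1103]
tcp_rot: [0.243, 3.128, 0.003]
ft_force: [0.3, 0.1, -1.3]
width: 0.0555
```

```bash
python3 - <<'E'
from h import *
np.set_printoptions(precision=4,suppress=True)
s=env.read_state();print(s["clock"],s["tool_pos"],s["tcp_rot"],s["ft_force"],s["wrist_torque"],s["width"])
a=imaging.get_image("wrist")["pixels"]
b=imaging.get_image("side")["pixels"]
b=cv2.resize(b[70:190,180:324],(460,384),interpolation=cv2.INTER_CUBIC)
cv2.imwrite("pics/w9.png",np.hstack([a[:,100:412],b]))
E
```

```text
12.8 [0.6361 0.1942 0.1103] [0.2435 3.1284 0.0028] [ 0.2664  0.1096 -1.3137] [ 0.0228  0.0442 -0.0388] 0.05550597401662454
```

View pics/w9.png

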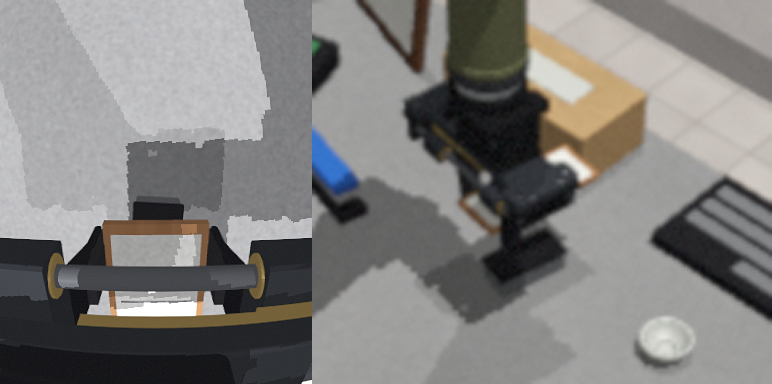

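```bash
python3 - <<'E'
from h import *
np.set_printoptions(precision=4,suppress=True)
s=env.read_state()
p=imaging.get_image("wrist");C=wcam(p,s);a=p["pixels"]
# panel rel. to tool at grasp: TCP (.635,.1939,.0235)
Rz=R.from_euler("z",np.radians(-9.13)).as_matrix()
for tilt in (0,3,6,10):
  Rt=Rz@R.from_euler("y",np.radians(tilt)).as_matrix()   # +: nose down about grip
  g=np.array([.6825,.1866,.033])+Rz@[-.048,0,0]
  o=np.array([[-.022,-.028,.003],[-.022,.028,.003],[-.022,-.028,-.003]])@Rt.T+g-np.array([.635,.1939,.0235])+s["tool_pos"]
  print(tilt,wproj(p,C,o).ravel())
hsv=cv2.cvtColor(a,cv2.COLOR_BGR2HSV);m=((hsv[...,1]>80)&(hsv[...,0]<25))
c=m[:,240:270].sum(1);print([(r,int(v)) for r,v in enumerate(c) if v>5][:25])
cols=np.where(m[225])[0];print(cols.min(),cols.max())
E
```

```text
0 [203.9059 223.6367 312.1232 223.8642 205.714  219.3278]
3 [203.5678 224.8311 312.4878 225.0569 205.3618 219.9135]
6 [203.2365 226.1396 312.8442 226.3633 205.0097 220.6173]
10 [202.808  228.0574 313.3041 228.2777 204.5425 221.7398]
[(220, 30), (221, 30), (222, 30), (223, 30), (224, 30), (225, 30), (226, 30), (227, 30), (228, 30), (229, 30), (230, 30), (231, 30), (232, 30), (233, 30), (234, 30), (317, 30), (318, 30), (319, 30), (320, 30), (321, 30), (322, 30), (323, 30), (324, 30), (325, 30), (326, 30)]
203 308
```

Held flat. Carry it to above the mouth.

>>> {"method": "apply_moves", "body": {
  "rows": [
    {"fingers": 55,"dx": -14,"dy": -33,"dz": 0,"rx": 0,"ry": 0,"rz": 1},
    {"fingers": 55,"dx": -35,"dy": -80,"dz": 0,"rx": 0,"ry": 0,"rz": 2},
    {"fingers": 55,"dx": -56,"dy": -128,"dz": 0,"rx": 0,"ry": 0,"rz": 4},
    {"fingers": 55,"dx": -77,"dy": -176,"dz": 0,"rx": 0,"ry": 0,"rz": 6},
    {"fingers": 55,"dx": -98,"dy": -224,"dz": 0,"rx": 0,"ry": 0,"rz": 8}
  ]
}}

```text
clock: 13.58
tool_pos: [0.5351, -0.0317, 0.1068]
tcp_rot: [-0.023, -3.14, 0.0]
ft_force: [0.1, -0.3, -1.6]
width: 0.0552
```

>>> {"method": "apply_moves", "body": {
  "rows": [
    {"fingers": 55,"dx": -22,"dy": -50,"dz": 0,"rx": 0,"ry": 0,"rz": 2},
    {"fingers": 55,"dx": -43,"dy": -98,"dz": 0,"rx": 0,"ry": 0,"rz": 4},
    {"fingers": 55,"dx": -64,"dy": -145,"dz": 0,"rx": 0,"ry": 0,"rz": 4.7},
    {"fingers": 55,"dx": -80,"dy": -180,"dz": 0,"rx": 0,"ry": 0,"rz": 4.7},
    {"fingers": 55,"dx": -86,"dy": -199,"dz": 0,"rx": 0,"ry": 0,"rz": 4.7}
  ]
}}

```text
clock: 14.2
tool_pos: [0.4485, -0.2313, 0.107]
tcp_rot: [0.099, -3.138, -0.0]
ft_force: [0.7, 0.4, -0.1]
width: 0.0554
```

>>> {"method": "apply_moves", "body": {
  "rows": [
    {"fingers": 55,"dx": 0,"dy": 0,"dz": -20,"rx": 0,"ry": 0,"rz": 0},
    {"fingers": 55,"dx": 0,"dy": 0,"dz": -45,"rx": 0,"ry": 0,"rz": 0},
    {"fingers": 55,"dx": 0,"dy": 0,"dz": -60,"rx": 0,"ry": 0,"rz": 0},
    {"fingers": 55,"dx": 0,"dy": 0,"dz": -65,"rx": 0,"ry": 0,"rz": 0},
    {"fingers": 55,"dx": 0,"dy": 0,"dz": -65,"rx": 0,"ry": 0,"rz": 0}
  ]
}}

```text
clock: 14.82
tool_pos: [0.4507, -0.2292, 0.0429]
tcp_rot: [0.104, -3.139, -0.0]
ft_force: [-0.8, -0.3, -0.0]
width: 0.0554
```

```bash
python3 - <<'E'
from h import *
np.set_printoptions(precision=4,suppress=True)
s=env.read_state();print(s["clock"],s["tool_pos"],s["tcp_rot"],s["ft_force"],s["wrist_torque"],s["width"])
a=imaging.get_image("wrist")["pixels"]
b=imaging.get_image("side")["pixels"]
b=cv2.resize(b[170:290,250:400],(480,384),interpolation=cv2.INTER_CUBIC)
cv2.imwrite("pics/w10.png",np.hstack([a[:,100:412],b]))
p=imaging.get_image("top");cv2.imwrite("pics/t10.png",cv2.resize(p["pixels"][120:240,270:420],None,fx=5,fy=5,interpolation=cv2.INTER_CUBIC))
E
```

```text
14.825 [ 0.4507 -0.2292  0.0429] [ 0.1043 -3.1394 -0.0001] [-0.8293 -0.3387 -0.0153] [-0.0133  0.0536 -0.0507] 0.055399188913017344
```

View pics/w10.png

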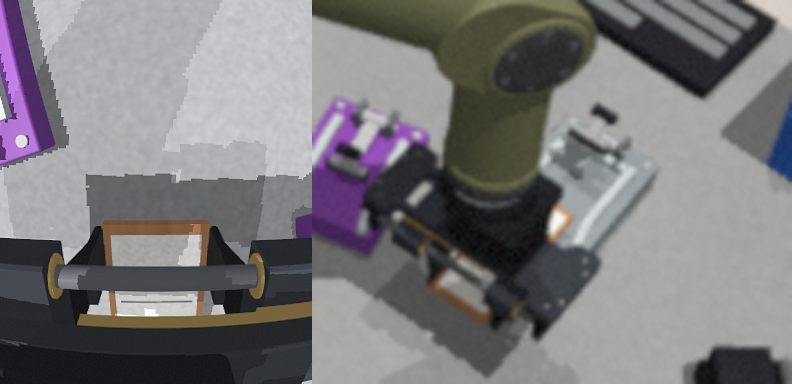

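View pics/t10.png

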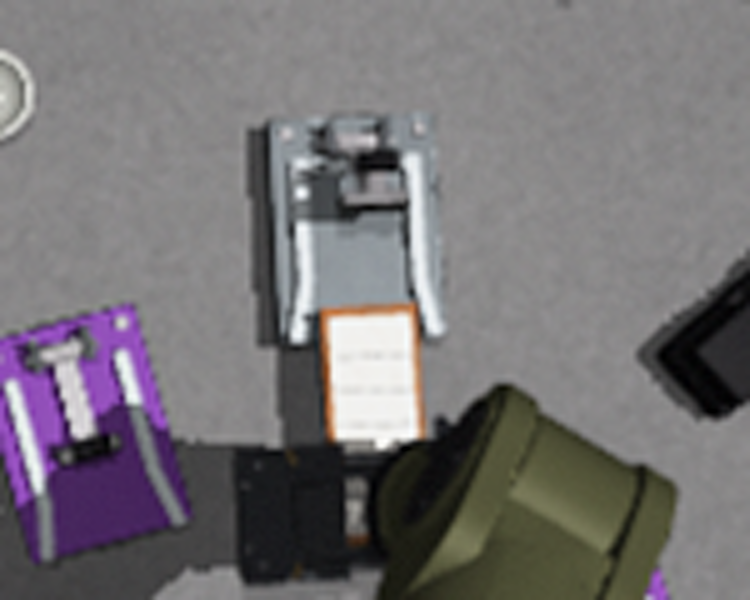

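>>> {"method": "apply_moves", "body": {
  "rows": [
    {"fingers": 55,"dx": 0,"dy": 0,"dz": -8,"rx": 0,"ry": 0,"rz": 0},
    {"fingers": 55,"dx": 0,"dy": 0,"dz": -14,"rx": 0,"ry": 0,"rz": 0},
    {"fingers": 55,"dx": 0,"dy": 0,"dz": -17.5,"rx": 0,"ry": 0,"rz": 0},
    {"fingers": 55,"dx": 0,"dy": 0,"dz": -17.5,"rx": 0,"ry": 0,"rz": 0},
    {"fingers": 55,"dx": 0,"dy": 0,"dz": -17.5,"rx": 0,"ry": 0,"rz": 0}
  ]
}}

```text
clock: 15.6
tool_pos: [0.4508, -0.2293, 0.0255]
tcp_rot: [-0.104, 3.14, -0.0]
ft_force: [0.3, -0.1, -0.5]
width: 0.0556
```

```bash
python3 - <<'E'
from h import *
np.set_printoptions(precision=4,suppress=True)
s=env.read_state();print(s["clock"],s["tool_pos"],s["tcp_rot"],s["ft_force"],s["wrist_torque"],s["width"])
p=imaging.get_image("top");cv2.imwrite("pics/t11.png",cv2.resize(p["pixels"][120:240,290:410],None,fx=5,fy=5,interpolation=cv2.INTER_CUBIC))
E
```

```text
15.6 [ 0.4508 -0.2293  0.0255] [-0.1041  3.1397 -0.0001] [ 0.2822 -0.0666 -0.532 ] [0.0002 0.0791 0.0272] 0.055586827332684094
```

View pics/t11.png

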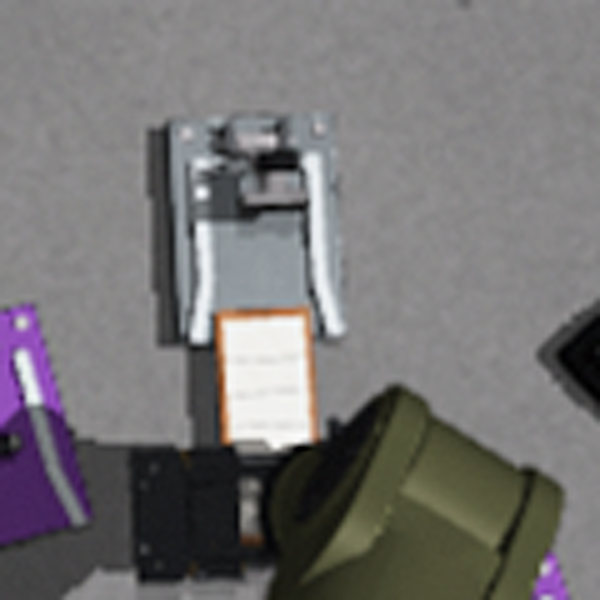

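>>> {"method": "apply_moves", "body": {
  "rows": [
    {"fingers": 55,"dx": 0,"dy": 0,"dz": -1.2,"rx": 0,"ry": 0,"rz": 0},
    {"fingers": 55,"dx": 5,"dy": 0.3,"dz": -1.2,"rx": 0,"ry": 0,"rz": 0},
    {"fingers": 55,"dx": 10,"dy": 0.6,"dz": -1.2,"rx": 0,"ry": 0,"rz": 0},
    {"fingers": 55,"dx": 15,"dy": 0.9,"dz": -1.2,"rx": 0,"ry": 0,"rz": 0},
    {"fingers": 55,"dx": 20,"dy": 1.3,"dz": -1.2,"rx": 0,"ry": 0,"rz": 0}
  ]
}}

```text
clock: 16.27
tool_pos: [0.4713, -0.2279, 0.0243]
tcp_rot: [-0.104, 3.14, 0.0]
ft_force: [-0.5, 0.2, -0.3]
width: 0.0553
```

>>> {"method": "apply_moves", "body": {
  "rows": [
    {"fingers": 55,"dx": 5,"dy": 0.3,"dz": 0,"rx": 0,"ry": 0,"rz": 0},
    {"fingers": 55,"dx": 10,"dy": 0.6,"dz": 0,"rx": 0,"ry": 0,"rz": 0},
    {"fingers": 55,"dx": 15,"dy": 0.9,"dz": 0,"rx": 0,"ry": 0,"rz": 0},
    {"fingers": 55,"dx": 20,"dy": 1.3,"dz": 0,"rx": 0,"ry": 0,"rz": 0},
    {"fingers": 55,"dx": 25,"dy": 1.6,"dz": 0,"rx": 0,"ry": 0,"rz": 0}
  ]
}}

```text
clock: 16.9
tool_pos: [0.4961, -0.2263, 0.0243]
tcp_rot: [-0.104, 3.14, 0.0]
ft_force: [-0.0, 0.5, -0.8]
width: 0.0556
```

```bash
python3 - <<'E'
from h import *
np.set_printoptions(precision=4,suppress=True)
s=env.read_state();print(s["clock"],s["tool_pos"],s["tcp_rot"],s["ft_force"],s["wrist_torque"],s["width"])
p=imaging.get_image("top");cv2.imwrite("pics/t12.png",cv2.resize(p["pixels"][120:240,290:410],None,fx=5,fy=5,interpolation=cv2.INTER_CUBIC))
E
```

```text
16.9 [ 0.4961 -0.2263  0.0243] [-0.1042  3.1398  0.0002] [-0.0257  0.4639 -0.846 ] [ 0.0285 -0.0154  0.0144] 0.055580173579600795
```

View pics/t12.png

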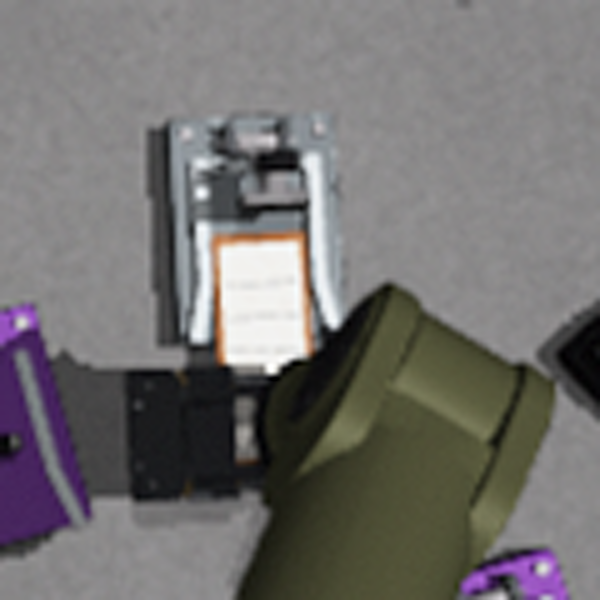

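>>> {"method": "apply_moves", "body": {
  "rows": [
    {"fingers": 55,"dx": 3,"dy": 0.2,"dz": 0,"rx": 0,"ry": 0,"rz": 0},
    {"fingers": 55,"dx": 6,"dy": 0.4,"dz": 0,"rx": 0,"ry": 0,"rz": 0},
    {"fingers": 55,"dx": 9,"dy": 0.6,"dz": 0,"rx": 0,"ry": 0,"rz": 0},
    {"fingers": 55,"dx": 12,"dy": 0.8,"dz": 0,"rx": 0,"ry": 0,"rz": 0},
    {"fingers": 55,"dx": 14,"dy": 0.9,"dz": 0,"rx": 0,"ry": 0,"rz": 0}
  ]
}}

```text
clock: 17.58
tool_pos: [0.51, -0.2254, 0.0243]
tcp_rot: [-0.104, 3.14, 0.0]
ft_force: [-1.0, -0.3, -0.2]
width: 0.0556
```

>>> {"method": "apply_moves", "body": {
  "rows": [
    {"fingers": 55,"dx": 0,"dy": 0,"dz": 0,"rx": 0,"ry": 0,"rz": 0},
    {"fingers": 55,"dx": 1,"dy": 0.1,"dz": 0,"rx": 0,"ry": 0,"rz": 0},
    {"fingers": 55,"dx": 2,"dy": 0.1,"dz": 0,"rx": 0,"ry": 0,"rz": 0},
    {"fingers": 55,"dx": 3,"dy": 0.2,"dz": 0,"rx": 0,"ry": 0,"rz": 0}
  ],
  "force": 14
}}

```text
clock: 18.08
tool_pos: [0.5128, -0.2252, 0.0243]
tcp_rot: [-0.104, 3.14, 0.0]
ft_force: [-0.3, 0.5, -1.0]
width: 0.0555
```

>>> {"method": "apply_moves", "body": {
  "rows": [
    {"fingers": 55,"dx": 0.7,"dy": 0,"dz": 0,"rx": 0,"ry": 0,"rz": 0},
    {"fingers": 55,"dx": 1.4,"dy": 0.1,"dz": 0,"rx": 0,"ry": 0,"rz": 0},
    {"fingers": 55,"dx": 2.1,"dy": 0.1,"dz": 0,"rx": 0,"ry": 0,"rz": 0}
  ]
}}

```text
clock: 18.45
tool_pos: [0.5149, -0.2251, 0.0243]
tcp_rot: [-0.104, 3.14, 0.0]
ft_force: [0.1, 0.3, -1.1]
width: 0.0561
```

>>> {"method": "apply_moves", "body": {
  "rows": [
    {"fingers": 55,"dx": 0.7,"dy": 0,"dz": 0,"rx": 0,"ry": 0,"rz": 0},
    {"fingers": 55,"dx": 1.4,"dy": 0.1,"dz": 0,"rx": 0,"ry": 0,"rz": 0},
    {"fingers": 55,"dx": 2.0,"dy": 0.1,"dz": 0,"rx": 0,"ry": 0,"rz": 0}
  ]
}}

```text
clock: 18.82
tool_pos: [0.5169, -0.225, 0.0243]
tcp_rot: [-0.104, 3.14, 0.0]
ft_force: [0.9, 0.0, -0.6]
width: 0.0554
```

>>> {"method": "apply_moves", "body": {
  "rows": [
    {"fingers": 55,"dx": 0.7,"dy": 0,"dz": 0,"rx": 0,"ry": 0,"rz": 0},
    {"fingers": 55,"dx": 1.4,"dy": 0.1,"dz": 0,"rx": 0,"ry": 0,"rz": 0},
    {"fingers": 55,"dx": 2.0,"dy": 0.1,"dz": 0,"rx": 0,"ry": 0,"rz": 0}
  ]
}}

```text
clock: 19.2
tool_pos: [0.5189, -0.2249, 0.0243]
tcp_rot: [-0.104, 3.14, 0.0]
ft_force: [0.0, 0.1, -1.7]
width: 0.0559
```

```bash
python3 - <<'E'
from h import *
np.set_printoptions(precision=4,suppress=True)
s=env.read_state();print(s["clock"],s["tool_pos"],s["ft_force"],s["wrist_torque"])
p=imaging.get_image("top");b=imaging.get_image("side")["pixels"]
cv2.imwrite("pics/t13.png",np.hstack([cv2.resize(p["pixels"][125:205,310:380],(350,400),interpolation=cv2.INTER_CUBIC),cv2.resize(b[185:265,290:375],(425,400),interpolation=cv2.INTER_CUBIC)]))
E
```

```text
19.2 [ 0.5189 -0.2249  0.0243] [ 0.02    0.0657 -1.7351] [ 0.0448  0.0545 -0.0179]
```

View pics/t13.png

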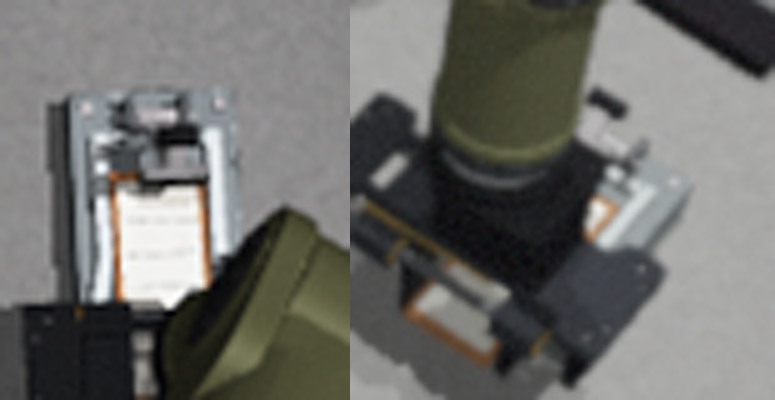

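>>> {"method": "apply_moves", "body": {
  "rows": [
    {"fingers": 55,"dx": 0.8,"dy": 0.1,"dz": 0,"rx": 0,"ry": 0,"rz": 0},
    {"fingers": 55,"dx": 1.6,"dy": 0.1,"dz": 0,"rx": 0,"ry": 0,"rz": 0},
    {"fingers": 55,"dx": 2.4,"dy": 0.2,"dz": 0,"rx": 0,"ry": 0,"rz": 0}
  ]
}}

```text
clock: 19.68
tool_pos: [0.5213, -0.2247, 0.0243]
tcp_rot: [-0.104, 3.14, 0.0]
ft_force: [-0.6, 0.7, 0.0]
width: 0.0555
```

>>> {"method": "apply_moves", "body": {
  "rows": [
    {"fingers": 55,"dx": 0.8,"dy": 0.1,"dz": 0,"rx": 0,"ry": 0,"rz": 0},
    {"fingers": 55,"dx": 1.6,"dy": 0.1,"dz": 0,"rx": 0,"ry": 0,"rz": 0},
    {"fingers": 55,"dx": 2.4,"dy": 0.2,"dz": 0,"rx": 0,"ry": 0,"rz": 0}
  ]
}}

```text
clock: 20.05
tool_pos: [0.5238, -0.2245, 0.0243]
tcp_rot: [-0.104, 3.14, 0.0]
ft_force: [0.9, -0.0, -0.8]
width: 0.0558
```

>>> {"method": "apply_moves", "body": {
  "rows": [
    {"fingers": 55,"dx": 0.7,"dy": 0.1,"dz": 0,"rx": 0,"ry": 0,"rz": 0},
    {"fingers": 55,"dx": 1.4,"dy": 0.1,"dz": 0,"rx": 0,"ry": 0,"rz": 0},
    {"fingers": 55,"dx": 2.1,"dy": 0.2,"dz": 0,"rx": 0,"ry": 0,"rz": 0}
  ]
}}

```text
clock: 20.42
tool_pos: [0.5259, -0.2243, 0.0243]
tcp_rot: [-0.104, 3.14, 0.0]
ft_force: [-0.5, 0.9, -0.6]
width: 0.0556
```

>>> {"method": "apply_moves", "body": {
  "rows": [
    {"fingers": 55,"dx": 0.7,"dy": 0.1,"dz": 0,"rx": 0,"ry": 0,"rz": 0},
    {"fingers": 55,"dx": 1.4,"dy": 0.1,"dz": 0,"rx": 0,"ry": 0,"rz": 0}
  ]
}}

```text
clock: 20.68
tool_pos: [0.5272, -0.2242, 0.0243]
tcp_rot: [-0.104, 3.14, 0.0]
ft_force: [0.6, -0.2, -0.0]
width: 0.056
```

>>> {"method": "apply_moves", "body": {
  "rows": [
    {"fingers": 55,"dx": 0.7,"dy": 0,"dz": 0,"rx": 0,"ry": 0,"rz": 0},
    {"fingers": 55,"dx": 1.4,"dy": 0.1,"dz": 0,"rx": 0,"ry": 0,"rz": 0}
  ]
}}

```text
clock: 20.92
tool_pos: [0.5286, -0.2241, 0.0243]
tcp_rot: [-0.104, 3.14, 0.0]
ft_force: [-0.4, 0.4, -0.4]
width: 0.0558
```

>>> {"method": "apply_moves", "body": {
  "rows": [
    {"fingers": 55,"dx": 0.7,"dy": 0,"dz": 0,"rx": 0,"ry": 0,"rz": 0},
    {"fingers": 55,"dx": 1.4,"dy": 0.1,"dz": 0,"rx": 0,"ry": 0,"rz": 0}
  ]
}}

```text
clock: 21.18
tool_pos: [0.5301, -0.224, 0.0243]
tcp_rot: [-0.104, 3.14, 0.0]
ft_force: [-0.3, 0.6, -0.6]
width: 0.0555
```

>>> {"method": "apply_moves", "body": {
  "rows": [
    {"fingers": 55,"dx": 0.7,"dy": 0,"dz": 0,"rx": 0,"ry": 0,"rz": 0},
    {"fingers": 55,"dx": 1.4,"dy": 0.1,"dz": 0,"rx": 0,"ry": 0,"rz": 0}
  ]
}}

```text
clock: 21.42
tool_pos: [0.5314, -0.2239, 0.0243]
tcp_rot: [-0.104, 3.14, 0.0]
ft_force: [-0.5, 0.5, -1.2]
width: 0.0557
```

```bash
python3 - <<'E'
from h import *
np.set_printoptions(precision=4,suppress=True)
s=env.read_state();print(s["clock"],s["tool_pos"],s["ft_force"],s["wrist_torque"])
p=imaging.get_image("top");b=imaging.get_image("side")["pixels"]
cv2.imwrite("pics/t14.png",np.hstack([cv2.resize(p["pixels"][125:205,310:380],(350,400),interpolation=cv2.INTER_CUBIC),cv2.resize(b[185:265,290:375],(425,400),interpolation=cv2.INTER_CUBIC)]))
E
```

```text
21.425 [ 0.5314 -0.2239  0.0243] [-0.4898  0.4549 -1.1943] [ 0.0042  0.0351 -0.0711]
```

View pics/t14.png

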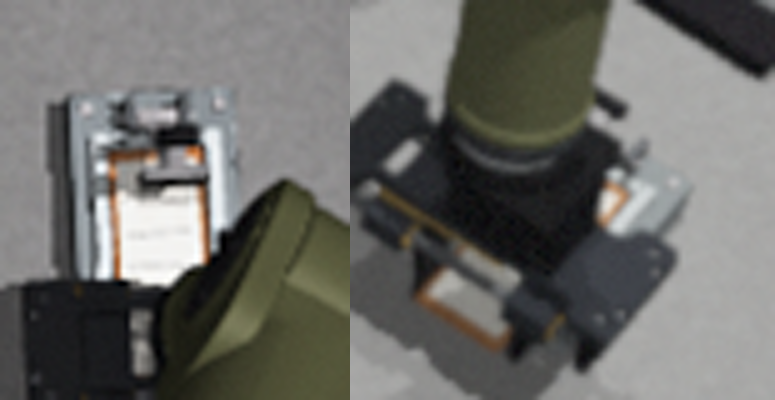

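>>> {"method": "apply_moves", "body": {
  "rows": [
    {"fingers": 55,"dx": 0.7,"dy": 0,"dz": 0,"rx": 0,"ry": 0,"rz": 0},
    {"fingers": 55,"dx": 1.4,"dy": 0.1,"dz": 0,"rx": 0,"ry": 0,"rz": 0}
  ]
}}

```text
clock: 21.78
tool_pos: [0.5328, -0.2238, 0.0243]
tcp_rot: [-0.104, 3.14, 0.0]
ft_force: [0.5, 0.5, -1.0]
width: 0.0556
```

>>> {"method": "apply_moves", "body": {
  "rows": [
    {"fingers": 55,"dx": 0.6,"dy": 0,"dz": 0,"rx": 0,"ry": 0,"rz": 0},
    {"fingers": 55,"dx": 1.2,"dy": 0.1,"dz": 0,"rx": 0,"ry": 0,"rz": 0}
  ]
}}

```text
clock: 22.02
tool_pos: [0.5338, -0.2237, 0.0242]
tcp_rot: [0.104, -3.139, -0.0]
ft_force: [-0.6, 1.3, -0.6]
width: 0.0559
```

>>> {"method": "apply_moves", "body": {
  "rows": [
    {"fingers": 55,"dx": 0.6,"dy": 0,"dz": 0,"rx": 0,"ry": 0,"rz": 0},
    {"fingers": 55,"dx": 1.2,"dy": 0.1,"dz": 0,"rx": 0,"ry": 0,"rz": 0}
  ]
}}

```text
clock: 22.28
tool_pos: [0.5338, -0.2236, 0.0238]
tcp_rot: [0.103, -3.137, -0.001]
ft_force: [-5.0, -0.6, -0.4]
width: 0.0555
```

Light contact was felt: -5 N with the advance stalled. I'll hold once to confirm, then release.

>>> {"method": "apply_moves", "body": {
  "rows": [
    {"fingers": 55,"dx": 0,"dy": 0,"dz": 0,"rx": 0,"ry": 0,"rz": 0},
    {"fingers": 55,"dx": 0,"dy": 0,"dz": 0,"rx": 0,"ry": 0,"rz": 0}
  ]
}}

```text
clock: 22.52
tool_pos: [0.5338, -0.2236, 0.0238]
tcp_rot: [0.103, -3.137, -0.001]
ft_force: [-5.3, 0.1, -0.1]
width: 0.0557
```

>>> {"method": "apply_moves", "body": {
  "rows": [
    {"fingers": 75,"dx": -0.5,"dy": 0,"dz": 0,"rx": 0,"ry": 0,"rz": 0},
    {"fingers": 80,"dx": -0.5,"dy": 0,"dz": 0,"rx": 0,"ry": 0,"rz": 0},
    {"fingers": 85,"dx": -0.5,"dy": 0,"dz": 0,"rx": 0,"ry": 0,"rz": 0},
    {"fingers": 85,"dx": -0.5,"dy": 0,"dz": 0,"rx": 0,"ry": 0,"rz": 0}
  ]
}}

```text
clock: 23.02
tool_pos: [0.5352, -0.2236, 0.0245]
tcp_rot: [-0.104, 3.139, -0.0]
ft_force: [0.2, 0.4, -1.1]
width: 0.0732
```

>>> {"method": "apply_moves", "body": {
  "rows": [
    {"fingers": 85,"dx": 0,"dy": 0,"dz": 20,"rx": 0,"ry": 0,"rz": 0},
    {"fingers": 90,"dx": 0,"dy": 0,"dz": 60,"rx": 0,"ry": 0,"rz": 0},
    {"fingers": 90,"dx": 25,"dy": 5,"dz": 110,"rx": 0,"ry": 0,"rz": 0},
    {"fingers": 90,"dx": 70,"dy": 7,"dz": 140,"rx": 0,"ry": 0,"rz": 0},
    {"fingers": 90,"dx": 90,"dy": 7,"dz": 150,"rx": 0,"ry": 0,"rz": 0}
  ]
}}

```text
clock: 23.65
tool_pos: [0.6284, -0.216, 0.179]
tcp_rot: [-0.107, 3.133, -0.002]
ft_force: [-0.2, -1.0, -0.1]
width: 0.078
```

>>> {"method": "apply_moves", "body": {
  "rows": [
    {"fingers": 90,"dx": 0,"dy": 0,"dz": 0,"rx": 0,"ry": 0,"rz": 0},
    {"fingers": 90,"dx": 0,"dy": 0,"dz": 0,"rx": 0,"ry": 0,"rz": 0}
  ]
}}

```text
clock: 23.9
tool_pos: [0.6234, -0.217, 0.1741]
tcp_rot: [0.103, -3.139, -0.0]
ft_force: [-0.1, -0.5, -0.6]
width: 0.0786
```

```bash
python3 - <<'E'
from h import *
np.set_printoptions(precision=4,suppress=True)
s=env.read_state();p=imaging.get_image("wrist");C=wcam(p,s);np.savez("w15.npz",C=C,im=p["pixels"])
print(s["clock"],s["tool_pos"],s["tcp_rot"],s["ft_force"],s["width"])
cv2.imwrite("pics/w15.png",cv2.resize(p["pixels"][0:240,130:390],None,fx=2.5,fy=2.5,interpolation=cv2.INTER_CUBIC))
p=imaging.get_image("top");b=imaging.get_image("side")["pixels"]
cv2.imwrite("pics/t15.png",np.hstack([cv2.resize(p["pixels"][125:205,310:380],(350,400),interpolation=cv2.INTER_CUBIC),cv2.resize(b[185:265,290:375],(425,400),interpolation=cv2.INTER_CUBIC)]))
E
```

```text
23.9 [ 0.6234 -0.217   0.1741] [ 0.1028 -3.1385 -0.0003] [-0.0883 -0.5447 -0.5811] 0.07861718819100662
```

View pics/w15.png

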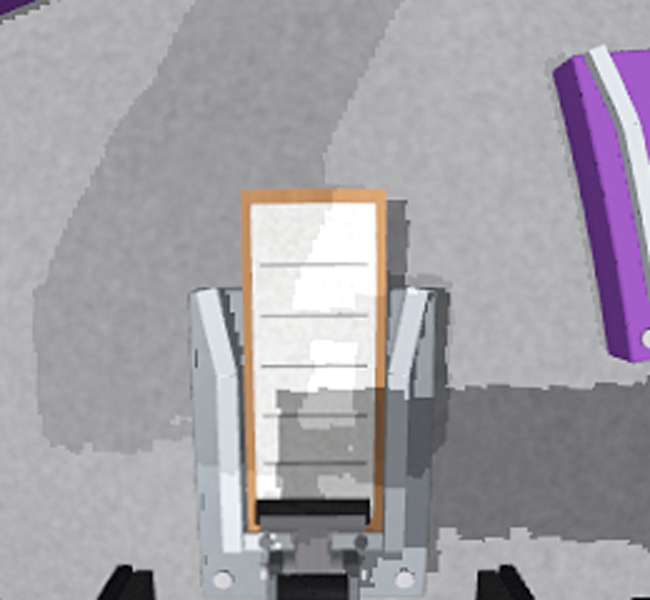

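View pics/t15.png

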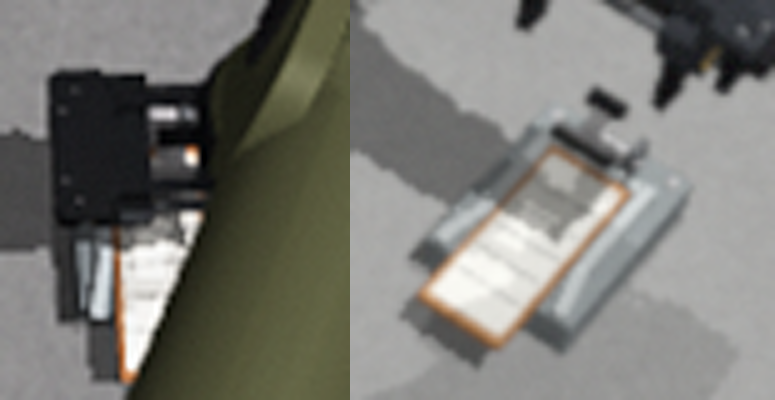

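Panel is seated flush against the stop and straight between the guides. Now the raised clip bar.

>>> {"method": "apply_moves", "body": {
  "rows": [
    {"fingers": 60,"dx": 15,"dy": 0.5,"dz": 0,"rx": 0,"ry": 0,"rz": 0},
    {"fingers": 55,"dx": 24.5,"dy": 0.7,"dz": 0,"rx": 0,"ry": 0,"rz": 0},
    {"fingers": 55,"dx": 24.5,"dy": 0.7,"dz": -20,"rx": 0,"ry": 0,"rz": 0},
    {"fingers": 55,"dx": 24.5,"dy": 0.7,"dz": -50,"rx": 0,"ry": 0,"rz": 0},
    {"fingers": 55,"dx": 24.5,"dy": 0.7,"dz": -50,"rx": 0,"ry": 0,"rz": 0}
  ]
}}

```text
clock: 24.68
tool_pos: [0.6462, -0.2151, 0.1201]
tcp_rot: [0.103, -3.133, -0.003]
ft_force: [-0.2, -0.0, 0.2]
width: 0.0483
```

```bash
python3 - <<'E'
from h import *
np.set_printoptions(precision=4,suppress=True)
s=env.read_state();p=imaging.get_image("wrist");a=p["pixels"];b=imaging.get_image("side")["pixels"]
print(s["clock"],s["tool_pos"],s["tcp_rot"],s["ft_force"],s["width"])
b=cv2.resize(b[160:270,270:400],(454,384),interpolation=cv2.INTER_CUBIC);cv2.imwrite("pics/w16.png",np.hstack([a[:, 100:412],b]))
E
```

```text
24.675 [ 0.6462 -0.2151  0.1201] [ 0.1033 -3.1326 -0.0034] [-0.1636 -0.0246  0.1659] 0.0483315605713255
```

View pics/w16.png

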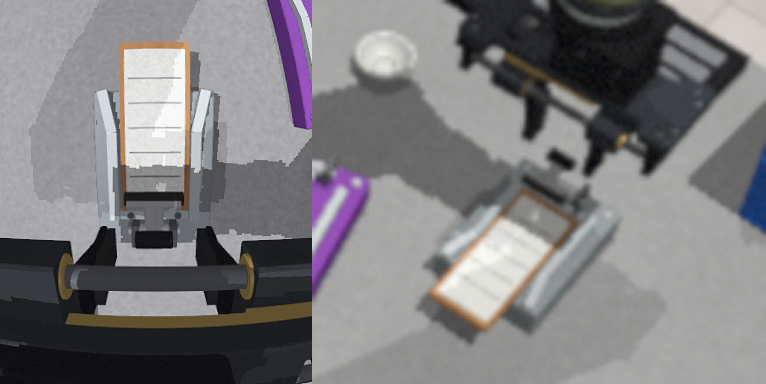

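```bash
python3 - <<'E'
from h import *
np.set_printoptions(precision=4,suppress=True)
s=env.read_state();p=imaging.get_image("wrist");C=wcam(p,s)
print(s["tool_pos"],watz(p,C,(254.5,239),.1017),watz(p,C,(254.5,239),.105), wproj(p,C,[.648,-.2163,.1017]))
E
```

```text
[ 0.6486 -0.216   0.1238] [ 0.6517 -0.2173  0.1017] [ 0.6501 -0.2174  0.105 ] [[256.4429 233.9651]]
```

>>> {"method": "apply_moves", "body": {
  "rows": [
    {"fingers": 55,"dx": 2,"dy": -1,"dz": -10,"rx": 0,"ry": 0,"rz": 0},
    {"fingers": 55,"dx": 2,"dy": -1,"dz": -20,"rx": 0,"ry": 0,"rz": 0},
    {"fingers": 55,"dx": 2,"dy": -1,"dz": -28,"rx": 0,"ry": 0,"rz": 0},
    {"fingers": 55,"dx": 2,"dy": -1,"dz": -28,"rx": 0,"ry": 0,"rz": 0}
  ]
}}

```text
clock: 25.32
tool_pos: [0.6505, -0.2166, 0.0951]
tcp_rot: [0.104, -3.138, -0.001]
ft_force: [0.7, -0.4, -0.3]
width: 0.048
```

>>> {"method": "apply_moves", "body": {
  "rows": [
    {"fingers": 15,"dx": 0,"dy": 0,"dz": 0,"rx": 0,"ry": 0,"rz": 0},
    {"fingers": 15,"dx": 0,"dy": 0,"dz": 0,"rx": 0,"ry": 0,"rz": 0},
    {"fingers": 15,"dx": 0,"dy": 0,"dz": 0,"rx": 0,"ry": 0,"rz": 0},
    {"fingers": 15,"dx": 0,"dy": 0,"dz": 0,"rx": 0,"ry": 0,"rz": 0},
    {"fingers": 15,"dx": 0,"dy": 0,"dz": 0,"rx": 0,"ry": 0,"rz": 0}
  ],
  "force": 30
}}

```text
clock: 25.95
tool_pos: [0.6513, -0.2162, 0.0966]
tcp_rot: [-0.105, 3.14, 0.001]
ft_force: [-1.1, 2.4, 2.1]
width: 0.0236
```

Gripped at 23.6 mm. Lower along the arc, 0.9 to 0.4 first.

>>> {"method": "apply_moves", "body": {
  "rows": [
    {"fingers": 15,"dx": -6.1,"dy": -0.4,"dz": -2.4,"rx": 0,"ry": 0,"rz": 0},
    {"fingers": 15,"dx": -11.8,"dy": -0.7,"dz": -5.2,"rx": 0,"ry": 0,"rz": 0},
    {"fingers": 15,"dx": -17.1,"dy": -1.1,"dz": -8.7,"rx": 0,"ry": 0,"rz": 0},
    {"fingers": 15,"dx": -22.1,"dy": -1.4,"dz": -12.7,"rx": 0,"ry": 0,"rz": 0},
    {"fingers": 15,"dx": -26.7,"dy": -1.7,"dz": -17.1,"rx": 0,"ry": 0,"rz": 0}
  ]
}}

```text
clock: 26.58
tool_pos: [0.6275, -0.2179, 0.0822]
tcp_rot: [-0.106, 3.132, -0.0]
ft_force: [1.7, 2.9, 8.2]
width: 0.0234
```

>>> {"method": "apply_moves", "body": {
  "rows": [
    {"fingers": 15,"dx": -2.1,"dy": -0.1,"dz": -2.4,"rx": 0,"ry": 0,"rz": 0},
    {"fingers": 15,"dx": -4.1,"dy": -0.3,"dz": -4.9,"rx": 0,"ry": 0,"rz": 0},
    {"fingers": 15,"dx": -6,"dy": -0.4,"dz": -7.5,"rx": 0,"ry": 0,"rz": 0},
    {"fingers": 15,"dx": -7.7,"dy": -0.5,"dz": -10.1,"rx": 0,"ry": 0,"rz": 0},
    {"fingers": 15,"dx": -7.7,"dy": -0.5,"dz": -10.1,"rx": 0,"ry": 0,"rz": 0}
  ]
}}

```text
clock: 27.2
tool_pos: [0.6159, -0.2187, 0.0679]
tcp_rot: [0.104, -3.138, -0.001]
ft_force: [-0.5, 3.2, 0.3]
width: 0.0232
```

```bash
python3 - <<'E'
from h import *
np.set_printoptions(precision=4,suppress=True)
s=env.read_state();p=imaging.get_image("wrist");a=p["pixels"];b=imaging.get_image("side")["pixels"]
print(s["clock"],s["tool_pos"],s["tcp_rot"],s["ft_force"],s["width"])
b=cv2.resize(b[160:270,270:400],(454,384),interpolation=cv2.INTER_CUBIC);cv2.imwrite("pics/w17.png",np.hstack([a[:, 100:412],b]))
E
```

```text
27.2 [ 0.6159 -0.2187  0.0679] [ 0.1041 -3.1381 -0.0013] [-0.5163  3.2472  0.3246] 0.023173889212420126
```

View pics/w17.png

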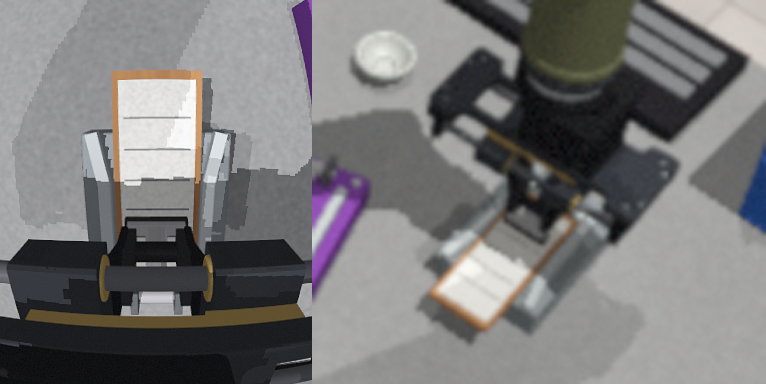

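>>> {"method": "apply_moves", "body": {
  "rows": [
    {"fingers": 15,"dx": -0.8,"dy": 0,"dz": -1.4,"rx": 0,"ry": 0,"rz": 0},
    {"fingers": 15,"dx": -1.6,"dy": -0.1,"dz": -2.8,"rx": 0,"ry": 0,"rz": 0},
    {"fingers": 15,"dx": -1.6,"dy": -0.1,"dz": -2.8,"rx": 0,"ry": 0,"rz": 0}
  ]
}}

```text
clock: 27.68
tool_pos: [0.6147, -0.2188, 0.0658]
tcp_rot: [0.104, -3.139, -0.001]
ft_force: [-0.4, 4.6, -0.9]
width: 0.0236
```

>>> {"method": "apply_moves", "body": {
  "rows": [
    {"fingers": 15,"dx": -0.6,"dy": 0,"dz": -1,"rx": 0,"ry": 0,"rz": 0},
    {"fingers": 15,"dx": -1,"dy": 0,"dz": -2,"rx": 0,"ry": 0,"rz": 0},
    {"fingers": 15,"dx": -1,"dy": 0,"dz": -2,"rx": 0,"ry": 0,"rz": 0}
  ]
}}

```text
clock: 28.05
tool_pos: [0.6138, -0.2189, 0.0639]
tcp_rot: [0.104, -3.139, -0.001]
ft_force: [-1.5, 4.5, -0.1]
width: 0.0234
```

The clip is at about 0.1 rad with no excess force. Release and retreat.

>>> {"method": "apply_moves", "body": {
  "rows": [
    {"fingers": 32,"dx": 0,"dy": 0,"dz": 0,"rx": 0,"ry": 0,"rz": 0},
    {"fingers": 45,"dx": 0,"dy": 0,"dz": 0,"rx": 0,"ry": 0,"rz": 0},
    {"fingers": 55,"dx": 0,"dy": 0,"dz": 0,"rx": 0,"ry": 0,"rz": 0},
    {"fingers": 55,"dx": 0,"dy": 0,"dz": 0,"rx": 0,"ry": 0,"rz": 0}
  ]
}}

```text
clock: 28.55
tool_pos: [0.6145, -0.2201, 0.0647]
tcp_rot: [-0.103, 3.139, -0.002]
ft_force: [0.2, -0.0, 0.1]
width: 0.0463
```

>>> {"method": "apply_moves", "body": {
  "rows": [
    {"fingers": 55,"dx": 0,"dy": 0,"dz": 15,"rx": 0,"ry": 0,"rz": 0},
    {"fingers": 55,"dx": 0,"dy": 0,"dz": 50,"rx": 0,"ry": 0,"rz": 0},
    {"fingers": 60,"dx": 10,"dy": 0,"dz": 100,"rx": 0,"ry": 0,"rz": 0},
    {"fingers": 90,"dx": 25,"dy": 0,"dz": 110,"rx": 0,"ry": 0,"rz": 0},
    {"fingers": 90,"dx": 25,"dy": 0,"dz": 110,"rx": 0,"ry": 0,"rz": 0}
  ]
}}

```text
clock: 29.18
tool_pos: [0.6407, -0.2192, 0.1765]
tcp_rot: [-0.106, 3.136, -0.002]
ft_force: [0.0, -0.8, -0.2]
width: 0.065
```

```bash
python3 - <<'E'
from h import *
np.set_printoptions(precision=4,suppress=True)
s=env.read_state();p=imaging.get_image("wrist");a=p["pixels"];C=wcam(p,s);b=imaging.get_image("side")["pixels"]
np.savez("w18.npz",C=C,im=a)
print(s["clock"],s["tool_pos"],s["tcp_rot"],s["ft_force"],s["width"])
b=cv2.resize(b[170:270,290:380],(346,384),interpolation=cv2.INTER_CUBIC);cv2.imwrite("pics/w18.png",np.hstack([cv2.resize(a[0:230,130:390],(434,384),interpolation=cv2.INTER_CUBIC),b]))
cv2.imwrite("pics/side18.png",imaging.get_image("side")["pixels"])
E
```

```text
29.175 [ 0.6407 -0.2192  0.1765] [-0.1055  3.1361 -0.0016] [ 0.0361 -0.8404 -0.18  ] 0.06495745032597323
```

View pics/w18.png

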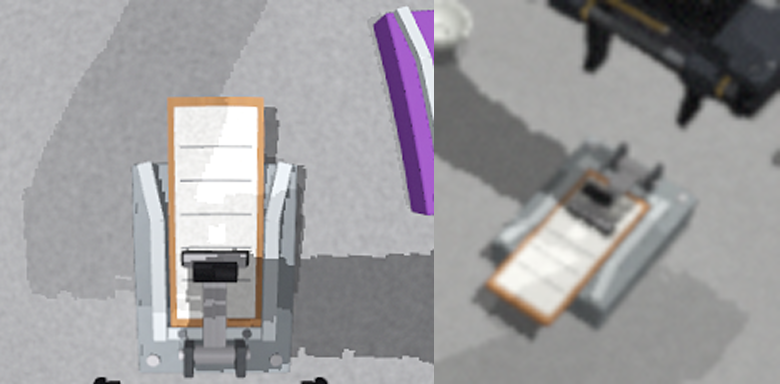

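View pics/side18.png

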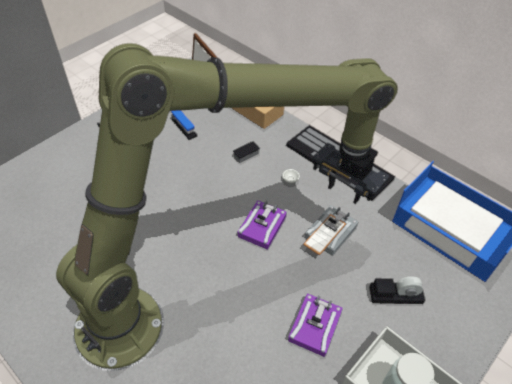

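```bash
python3 - <<'E'
from h import *
np.set_printoptions(precision=4,suppress=True)
p=imaging.get_image("wrist")
for n in("w15","w18"):
    d=np.load(n+".npz");a=d["im"];hsv=cv2.cvtColor(a,cv2.COLOR_BGR2HSV)
    m=((hsv[...,1]>80)&(hsv[...,0]<25)).astype(np.uint8)
    k,l,st,_=cv2.connectedComponentsWithStats(m);i=1+np.argmax(st[1:,4]);pts=np.argwhere(l==i)[:,::-1]
    w=np.array([watz(p,d["C"],u,.036)[:2] for u in pts],np.float32)*1000
    print(n,cv2.minAreaRect(w))
    w2=w/1000-[.616,-.2183];c,s_=np.cos(.0628),np.sin(.0628);q=np.c_[w2@[c,s_],w2@[-s_,c]]*1000
    print(q.min(0),q.max(0))
a=np.load("w18.npz")["im"];cv2.imwrite("pics/w18z.png",cv2.resize(a[130:235,200:310],None,fx=5.5,fy=5.5,interpolation=cv2.INTER_CUBIC))
s=env.read_state();print(s["clock"],s["ft_force"])
E
```

```text
w15 ((788.2857666015625, -70.37164306640625), (28.66862678527832, 370.4278564453125), 3.6644322872161865)
[166.7465 -48.3734] [195.6394 322.0391]
w18 ((810.3396606445312, -95.62890625), (29.155912399291992, 391.50872802734375), 3.874910593032837)
[186.5126 -85.4586] [216.9531 306.0504]
29.375 [ 0.089  -0.2982 -0.2637]
```

View pics/w18z.png

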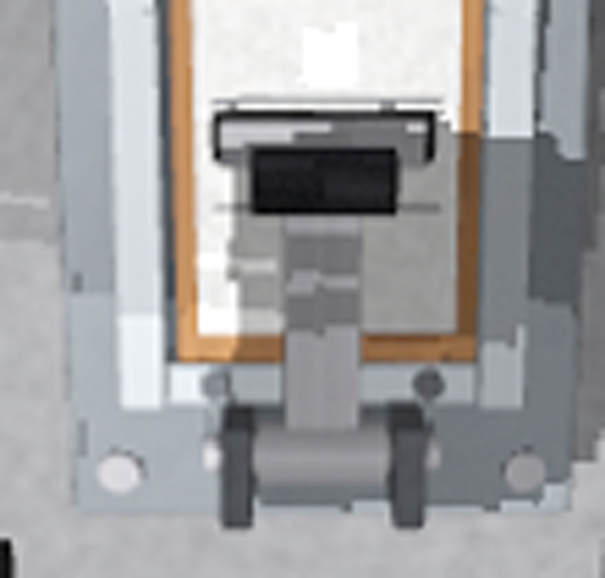

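```bash
python3 - <<'E'
from h import *
np.set_printoptions(precision=4,suppress=True)
p=imaging.get_image("wrist")
for n in("w15","w18"):
    d=np.load(n+".npz");a=d["im"];hsv=cv2.cvtColor(a,cv2.COLOR_BGR2HSV)
    m=((hsv[...,1]>80)&(hsv[...,0]<25)).astype(np.uint8);m[222:]=0;m[:,:200]=0;m[:,310:]=0
    pts=np.argwhere(m)[:,::-1]
    w=np.array([watz(p,d["C"],u,.036)[:2] for u in pts],np.float32)*1000
    print(n,cv2.minAreaRect(w))
E
```

```text
w15 ((581.49267578125, -220.7333526611328), (139.05235290527344, 56.23044204711914), 3.5969505310058594)
w18 ((581.6320190429688, -220.75930786132812), (138.7742462158203, 56.08815383911133), 3.8752529621124268)
```

```bash
python3 -c "
from plant import job
print(job.finish_job())"
```

```text
the job is handed in; nothing more can be done
None
```

I've handed the job in at about 29 s of the 72 s allowed. The panel is clipped, flat and against the end stop.

- **Clip up:** I pinched the grip bar by its ends and guided it up its arc. After I let go, the side picture showed it staying up by itself.
- **Panel in:** I gripped the panel near its robot-side end and carried it to the stand. I laid it between the guides and slid it in with small, slow steps. Contact with the stop showed as a steady push of about 5 N, well under the 20 N limit, while the advance stalled. Then I let go.
- **Clip down:** I guided the bar down to about 0.1 rad, with under 1 N of vertical force just before release. It is now resting on the panel.

**Last checks:**
- The wrist picture shows the clip roller on the panel and no visible gap at the stop.
- The panel's measured position was the same before and after clipping, within 0.2 mm.
- The panel's measured angle was 3.6° before clipping and 3.9° after, against about 3.6° for the stand. That difference is within measuring error.
- The stapler, tape dispenser and dish look undisturbed in the side picture. The arm hides the pen cup there, but no move went lower than about 0.2 m near it.
- The gripper was clear of everything when I handed in.

No check failed. I measured the grip by position and by eye only, and did not test it by pulling on the panel.

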